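# Pack the instrument tins in the transport case and hasp it shut

## Task

Pack the transport case: swing its hasp right off the catch, open the lid fully, and set every handled steel tin that is out on the worktop upright on the case floor, each centred in one of the printed outlines and lying the way the outline lies. Then shut the lid fully and swing the hasp fully home over the catch; never lift the lid while the hasp is over it, leave the hasp swung off until the lid is shut, and do not knock over the cup, carton or jar that stand about.

Things in the scene. Friction and masses are not known exactly. Their poses are not given: they have to be found in the camera images.
- case: Shallow aluminium clamshell case, fixed. Lower half: open tray 206 mm deep (x), 222 wide (y), 45 high, walls and floor 5 thick. Origin: centre of its underside, on the worktop. Its -x side is the front, with hasp and lid bar; the lid's hinge line runs along y at x = +103, z = 45 mm. Its white floor has five black outlines, 96 x 64 mm, in an interlocking pattern (place1 to place5).
- lid (a joint): Lid hinge. The lid is a 40 mm high cover, 206 x 222 mm, on the lower half. 0 = shut, grows as the front edge lifts, stop at 1.75 rad (just past upright). Stiff friction hinge (0.5 N m; lid 0.35 kg): it stays at any angle.
- lid_bar (a point): Centre of the lid's pull bar: round, black, 10 mm diameter, 74 mm long, along the case's y, 36 mm off the lid's front face on a post at each end. Lid shut: at x = -139, y = -50, z = 67 mm in the case frame (x = -242, z = +22 mm from the hinge line). It turns about the hinge line with the lid.
- hasp (a joint): Hinge of the hasp, on the front of the case's lower half. 0 = upright, home over the stud (catch) on the lid's front; grows as the hasp swings forward and down away from the case; stop at 1.5 rad, nearly level. Light friction (0.06 N m) holds it where left. It does not itself block the lid.
- hasp_bar (a point): Centre of the hasp's crossbar: round, steel, 10 mm diameter, along the case's y, between two flat arms 64 mm apart inside; next to the bar is an open window of 35 mm for fingers, then the slotted plate. 90 mm from the pivot line, which is at x = -115, z = 30 mm in the case frame (bar centred on y = +55). Upright, the bar is 120 mm above the worktop, 35 mm above the lid.
- place1 (a point): Centre, on the case floor (5 mm above the worktop), of an outline in the front row of three side by side; a tin here lies with its long side along the case's x (fore and aft). Axes as the case's.
- place2 (a point): Centre, on the case floor (5 mm above the worktop), of an outline in the front row of three side by side; a tin here lies with its long side along the case's x (fore and aft). Axes as the case's.
- place3 (a point): Centre, on the case floor (5 mm above the worktop), of an outline in the front row of three side by side; a tin here lies with its long side along the case's x (fore and aft). Axes as the case's.
- place4 (a point): Centre, on the case floor (5 mm above the worktop), of an outline in the back row of two end to end; a tin here lies with its long side along the case's y (crosswise). Axes as the case's.
- place5 (a point): Centre, on the case floor (5 mm above the worktop), of an outline in the back row of two end to end; a tin here lies with its long side along the case's y (crosswise). Axes as the case's.
- tin1: Steel instrument tin, all alike: 88 mm long (x) x 58 mm wide (y) x 40 mm high, rigid, shut, about 0.25 kg. On top a black strap handle along x: a bar 70 mm long and 10 mm square with its centre 64 mm above the underside, on two posts 54 mm apart inside. Origin: centre of the underside, z up. May be absent.
- tin2: Steel instrument tin, all alike: 88 mm long (x) x 58 mm wide (y) x 40 mm high, rigid, shut, about 0.25 kg. On top a black strap handle along x: a bar 70 mm long and 10 mm square with its centre 64 mm above the underside, on two posts 54 mm apart inside. Origin: centre of the underside, z up. May be absent.
- tin3: Steel instrument tin, all alike: 88 mm long (x) x 58 mm wide (y) x 40 mm high, rigid, shut, about 0.25 kg. On top a black strap handle along x: a bar 70 mm long and 10 mm square with its centre 64 mm above the underside, on two posts 54 mm apart inside. Origin: centre of the underside, z up. May be absent.
- tin4: Steel instrument tin, all alike: 88 mm long (x) x 58 mm wide (y) x 40 mm high, rigid, shut, about 0.25 kg. On top a black strap handle along x: a bar 70 mm long and 10 mm square with its centre 64 mm above the underside, on two posts 54 mm apart inside. Origin: centre of the underside, z up. May be absent.
- tin5: Steel instrument tin, all alike: 88 mm long (x) x 58 mm wide (y) x 40 mm high, rigid, shut, about 0.25 kg. On top a black strap handle along x: a bar 70 mm long and 10 mm square with its centre 64 mm above the underside, on two posts 54 mm apart inside. Origin: centre of the underside, z up. May be absent.
- cup: White plastic cup standing on the worktop, 72 mm wide, 80 mm high; a bystander. Origin at its foot.
- carton: Small upright paper drink carton, 60 x 42 x 85 mm; a bystander. Origin at its foot.
- jar: Jar with an orange cap, 70 mm wide, 85 mm high; a bystander. Origin at its foot.
Mind the look-alikes: they are no part of the job. What is shaped like the tin1 but blue is not meant. Leave any turquoise look-alike of the tin3 alone.

How it is judged:
By the outcome, as a careful person would: the job done as asked, in the order asked, and still so for the second after the job is handed in, with the robot touching nothing.
Of tin1, tin2, tin3, tin4, tin5 only 3 to 5 are there at a start; the rules pass over those that are not, and their reading is None.
At some moment in a run one of tin1, tin2, tin3, tin4, tin5 may be knocked a few centimetres aside while the robot is not near it.
It also fails if it takes over 210 s, if anything falls off the work surface, if the arm or the gripper's body presses on something with over 40 N, if the wrist force passes 120 N, or if a joint passes its speed limit or range.

## Robot

A 7-joint arm with a two-finger parallel gripper is mounted at the origin on the work surface. World frame = base frame: x ahead of the robot, y to its left, z up, the work surface at z = 0. Lengths are in m, angles in rad, forces in N, time in s.
With the tool pointing down it reaches from about 0.425 to 0.95 m from the base axis. Payload 16.7 kg.
Tool frame: the origin (TCP) lies between the finger pads; the fingertips stand 8 mm ahead of it and the grasp point (between the pads) lies 11 mm behind it; z points along the fingers, y is the line along which they close (so a half turn about z gives the same grasp; the last joint's range is limited). The gripper opens to 94 mm and grips with 3 to 60 N. Pads are 16 mm wide; open, the fingers measure 119 mm over their backs; the gripper's body (75 mm by 177 mm) begins 78 mm behind the grasp point.
Start: joints at [1.141, 0.426, 0.074, 1.606, -0.034, 1.111, -0.067], TCP at [0.186, -0.649, 0.213] pointing down, gripper open.
Joint ranges: [-2.85, 2.85], [-0.5, 2.14], [-1.23, 1.37], [0.21, 2.46], [-1.02, 4.16], [0.16, 2.05], [-2.73, 2.73]. Speed limits (rad/s): [1.89, 1.89, 2.39, 2.39, 3.01, 3.01, 3.01].

## Interface

Orientations are given as a rotation vector (axis times angle).
In Python, from station import sense, eyes, job_done gives the robot as it stands.
- The arm moves only by the shell command python3 -m crank 'ROWS' [FORCE]. ROWS is JSON, a list of rows, each a list of 7 numbers: the turn, a rotation vector about the tool's x, y, z in degrees, then the shift along the tool's x, y, z in m, then the closure, from -1 (fully open) to 1 (shut). In form: [[ax, ay, az, dx, dy, dz, fingers], ...]. A call has exactly 8 rows; each row is the pose to reach, as a shift and turn from the pose commanded when the call began, along the tool's axes at that moment; what a row does not reach only later rows make up. A row lasts 1/8 s, in which the tool goes at most 62.5 mm and 10.7 degrees, less where a joint would pass 70% of its speed; a pose out of reach is approached as far as the arm can. A call with a gripper value outside its range is refused whole. The fingers move at their own pace and stop on an object; FORCE is the grip in N (left out, the last holds). Time passes only in rows, so rows that repeat a pose let the fingers close, or fill a call up. It gives the time, the measured TCP pose, the force, the opening and the grip force at its end, in the units of the state.
- sense(): the state, without advancing time (a new reading comes with each control period).
- eyes.capture(name): name is "side" or "top"; returns a dict with "img" (400x640x3 uint8, blue, green, red), "fx", "fy", "cx", "cy" (pixels), "k1" (the pictures are not rectified: a ray, as slopes to the right and down, at radius r is drawn at 1 + k1 r^2 times it, then the intrinsics apply), "origin" and "attitude" of the camera in the world. Camera axes: x right, y up, looking along -z (the intrinsics and any distortion apply to the point x, -y, -z); pixel columns grow to the right and rows downward; lengths in m; the calibration is good to about 2 mm. A picture is of the moment at which its call begins. There is no depth.
- job_done(): hands the job in; it is judged then, once.
The state is a dict: "clock": time; "joint_pos": joint angles; "dq": joint speeds; "effort": joint torques, N m; "tool_pos": TCP position; "ee_rot": TCP orientation; "wrist_force": force on the tool from outside, world axes, zero at the start; "wrist_torque": the same for the moment, N m; "gripper_width": finger opening in m; "grasp_force": force on a finger pad.
Only numpy, scipy, OpenCV 4.12 (cv2) and the standard library are available. Lean on these libraries where they do the work, as an engineer would, in place of code of your own. Each camera call takes 0.05 s, during which the arm holds its last target. There are 200 camera calls.

## Working session

There is one attempt and no reset: what is moved stays moved. The work goes in short steps, Python scripts to look and compute and a shell command to move; the robot and the scene stay as the last step left them, time stands still between calls to the robot, and variables do not carry over. Pictures are saved under pics/ and viewed, at most 17 in all, crops included, and the job is handed in when it is done.

```bash
ls; mkdir -p pics; cat > h.py <<'E'
import numpy as np, cv2, sys
from station import sense, eyes, job_done
from scipy.spatial.transform import Rotation as R
def cap(n):
    c=eyes.capture(n); a=np.array(c["attitude"],float)
    c["R"]=a if a.shape==(3,3) else (R.from_rotvec(a).as_matrix() if a.size==3 else R.from_quat(a).as_matrix())
    c["o"]=np.array(c["origin"],float); return c
def ray(c,u,v):
    K=np.array([[c["fx"],0,c["cx"]],[0,c["fy"],c["cy"]],[0,0,1.]])
    p=cv2.undistortPoints(np.array([[[u,v]]],float),K,np.array([c["k1"],0,0,0.]))[0,0]
    d=c["R"]@np.array([p[0],-p[1],-1.]); return d/np.linalg.norm(d)
def onz(c,u,v,z):
    d=ray(c,u,v); return c["o"]+d*(z-c["o"][2])/d[2]
def proj(c,P):
    q=c["R"].T@(np.array(P,float)-c["o"]); s=np.array([q[0],-q[1]])/-q[2]; s=s*(1+c["k1"]*(s@s))
    return np.array([c["fx"]*s[0]+c["cx"],c["fy"]*s[1]+c["cy"]])
E
python3 - <<'E'
from h import *
for n in("top","side"):
    c=cap(n); cv2.imwrite(f"pics/{n}0.png",c["img"]); print(n,c["attitude"],c["o"],c["fx"],c["fy"],c["cx"],c["cy"],c["k1"])
print(sense())
E
```

```text
pics
top [ 0.13820991 -0.17280077 -1.53903294] [0.2415609  0.05093508 1.49137389] 466.9483752139241 466.9483752139241 323.1501613756839 195.8114707696773 0.014031402171787893
side [ 0.42184351 -1.09956985 -2.21169976] [-0.1217801   0.76021769  0.81929877] 432.81304060048876 432.81304060048876 321.4153177841249 201.73605990308286 -0.08922874331743559
{'clock': 0.1, 'joint_pos': array([ 1.14150989,  0.42665297,  0.07385829,  1.60654628, -0.03408387,
        1.11081619, -0.06707667]), 'dq': array([ 0.00157587, -0.00367933,  0.00117944, -0.0026818 ,  0.000203  ,
       -0.0003523 , -0.00147917]), 'effort': array([ 8.94972298e-03, -9.37461662e+01,  3.67771626e+00, -4.55041265e+01,
       -4.85349982e-02,  1.67722651e-02,  3.14848000e-05]), 'tool_pos': array([ 0.18625716, -0.64838211,  0.21285536]), 'ee_rot': array([-3.10977981e+00, -4.37887815e-01,  4.04625358e-04]), 'wrist_force': array([-0.39578315,  0.11654091,  0.38689936]), 'wrist_torque': array([-0.00045645, -0.0123858 , -0.0172743 ]), 'grasp_force': 0.0, 'gripper_width': 0.09383771670997008}
```

View pics/top0.png

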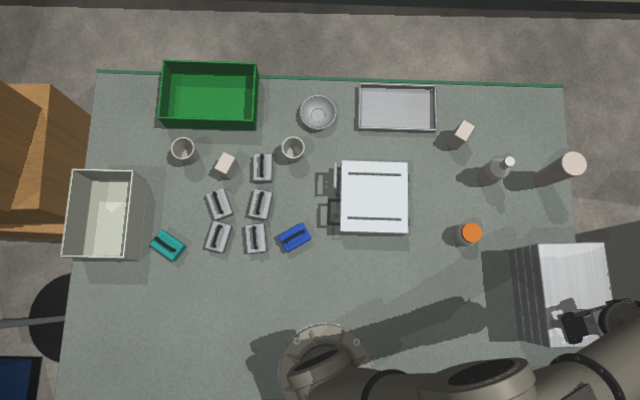

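View pics/side0.png

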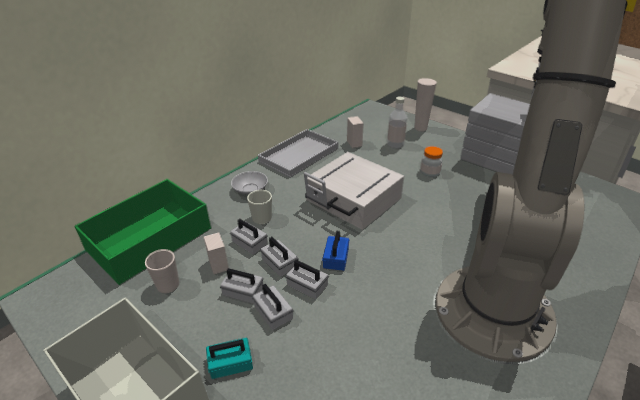

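```bash
cat > m.py <<'E'
from h import *
def tins(c,thr=45,draw=None):
    im=c["img"]; hsv=cv2.cvtColor(im,cv2.COLOR_BGR2HSV); out=[]
    m=(im.max(2)<thr).astype(np.uint8)
    n,l,s,ce=cv2.connectedComponentsWithStats(m)
    for i in range(1,n):
        if s[i,4]<25 or s[i,4]>400: continue
        ys,xs=np.where(l==i)
        P=np.array([onz(c,x,y,.069)[:2] for x,y in zip(xs,ys)],np.float32)
        (x,y),(w,h),a=cv2.minAreaRect(P*1000)
        if w<h: w,h=h,w; a+=90
        out.append((ce[i].round(0),round(x/1000,4),round(y/1000,4),round(w),round(h),round((a+90)%180-90,1)))
    return out
E
python3 - <<'E'
from m import *
c=cap("top")
for t in tins(c): print(t)
im=c["img"]; g=(im.min(2)>190).astype(np.uint8); g[:, :330]=0;g[:,420:]=0;g[:150]=0;g[245:]=0
g=cv2.morphologyEx(g,cv2.MORPH_CLOSE,np.ones((7,7)))
k=max(cv2.findContours(g,0,1)[0],key=cv2.contourArea)
P=np.array([onz(c,*p[0],.085)[:2]*1000 for p in k],np.float32); print(cv2.minAreaRect(P),cv2.boxPoints(cv2.minAreaRect(P)))
a=cv2.resize(im[140:260,140:320],None,fx=4,fy=4,interpolation=cv2.INTER_CUBIC); cv2.imwrite("pics/c1.png",a)
E
```

```text
(array([473.,   4.]), 1.209, -0.4735, 142, 30, -87.9)
(array([605., 316.]), 0.1943, -0.8327, 113, 38, -28.0)
(array([316., 360.]), 0.043, 0.0331, 136, 18, -65.9)
(array([376., 381.]), -0.009, -0.1516, 144, 43, -56.6)
((530.42529296875, -134.04476928710938), (203.567626953125, 220.32180786132812), 89.55413818359375) [[ 419.47568  -234.96826 ]
 [ 639.79083  -236.68274 ]
 [ 641.3749    -33.121277]
 [ 421.05975   -31.4068  ]]
```

View pics/c1.png

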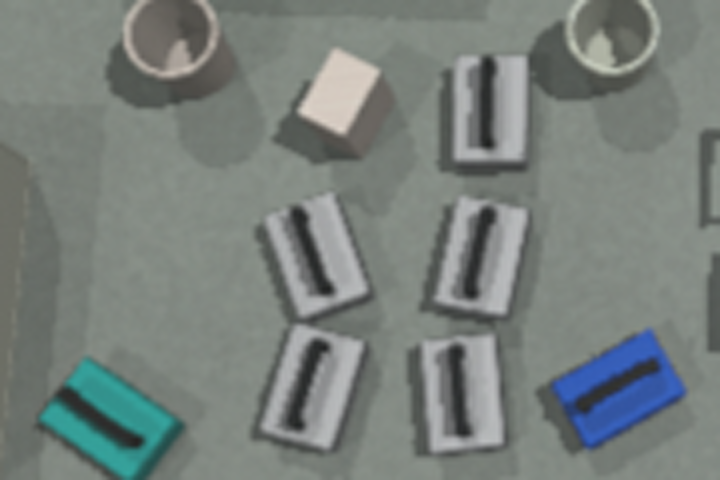

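Top view: five grey tins sit at pixels (262,167), (219,204), (260,204), (218,237) and (255,238). All five match the description of bare steel with a black strap. The blue one at (294,237) and the turquoise one at (167,244) are the look-alikes and stay put. The case front faces image-left, which is world +y.

```bash
cat > m.py <<'E'
from h import *
def tins(c,thr=62,z=.069):
    im=c["img"]; hsv=cv2.cvtColor(im,cv2.COLOR_BGR2HSV); out=[]
    m=(im.max(2)<thr).astype(np.uint8); m[:140]=0;m[270:]=0;m[:,:150]=0;m[:,425:]=0
    n,l,s,ce=cv2.connectedComponentsWithStats(m)
    for i in range(1,n):
        if s[i,4]<20 or s[i,4]>300: continue
        ys,xs=np.where(l==i)
        P=np.array([onz(c,x,y,z)[:2] for x,y in zip(xs,ys)],np.float32)
        ring=cv2.dilate((l==i).astype(np.uint8),np.ones((5,5)))-(l==i); sat=np.median(hsv[...,1][ring>0])
        (x,y),(w,h),a=cv2.minAreaRect(P*1000)
        if w<h: w,h=h,w; a+=90
        out.append((tuple(ce[i].round(0)),round(x/1000,4),round(y/1000,4),round(w),round(h),round((a+90)%180-90,1),"sat",sat))
    return out
def bodies(c):
    "bright tin tops at z=.04"
    im=c["img"]; hsv=cv2.cvtColor(im,cv2.COLOR_BGR2HSV)
    m=((hsv[...,2]>140)&(hsv[...,1]<30)).astype(np.uint8); m[:150]=0;m[265:]=0;m[:,:190]=0;m[:,330:]=0
    m=cv2.morphologyEx(m,cv2.MORPH_CLOSE,np.ones((5,5)))
    for k in cv2.findContours(m,0,1)[0]:
        if cv2.contourArea(k)<150: continue
        P=np.array([onz(c,*p[0],.04)[:2]*1000 for p in k],np.float32); (x,y),(w,h),a=cv2.minAreaRect(P)
        if w<h: w,h=h,w; a+=90
        print("body",k.mean((0,1)).round(),x.__round__(1),y.__round__(1),round(w),round(h),round((a+90)%180-90,1))
C=np.array([.5304,-.1340]); YAW=np.radians(-90.45)
def case(x,y,z): # mm->m
    c,s=np.cos(YAW),np.sin(YAW); return np.array([C[0]+(c*x-s*y)/1e3,C[1]+(s*x+c*y)/1e3,z/1e3])
def go(x,y,z,xang):
    s=sense(); Rn=R.from_rotvec(s["ee_rot"]); a=np.radians(xang)
    X=np.array([np.cos(a),np.sin(a),0]); Z=np.array([0,0,-1.]); Rt=R.from_matrix(np.c_[X,np.cross(Z,X),Z])
    print("t",round(s["clock"],2),"turn",(Rn.inv()*Rt).as_rotvec(degrees=True).round(1),"shift",Rn.inv().apply(np.array([x,y,z])-s["tool_pos"]).round(4),"| at",s["tool_pos"].round(4),"F",s["wrist_force"].round(1),"w",round(s["gripper_width"],4),"g",round(s["grasp_force"],1))
E
python3 - <<'E'
from m import *
c=cap("top")
for t in tins(c): print(t)
bodies(c)
im=c["img"]
for nm,p in dict(hasp=(-115,55,120),lidbar=(-139,-50,67),l1=(-139,-87,67),l2=(-139,-13,67)).items(): print(nm,case(*p),proj(c,case(*p)).round(1))
cs=cap("side")
for nm,p in dict(hasp=(-115,55,120),lidbar=(-139,-50,67),l1=(-139,-87,67),l2=(-139,-13,67)).items(): print(nm,proj(cs,case(*p)).round(1))
a=np.vstack([cv2.resize(im[155:245,300:420],None,fx=5,fy=5,interpolation=2)[:,:600][:300],cv2.resize(cs["img"][165:225,295:415],None,fx=5,fy=5,interpolation=2)]); cv2.imwrite("pics/c2.png",a)
x=case(-115,55,120)
go(x[0],x[1],.22,-.5)
E
```

```text
((np.float64(261.0), np.float64(166.0)), 0.62, 0.2201, 68, 6, 2.8, 'sat', np.float64(5.0))
((np.float64(217.0), np.float64(202.0)), 0.4991, 0.3482, 68, 9, 22.6, 'sat', np.float64(5.0))
((np.float64(259.0), np.float64(203.0)), 0.5016, 0.2204, 67, 8, -9.5, 'sat', np.float64(5.0))
((np.float64(332.0), np.float64(211.0)), 0.4806, -0.0088, 85, 34, -1.4, 'sat', np.float64(13.0))
((np.float64(216.0), np.float64(235.0)), 0.3961, 0.344, 66, 11, -13.7, 'sat', np.float64(5.0))
((np.float64(254.0), np.float64(238.0)), 0.3931, 0.2299, 65, 6, 9.0, 'sat', np.float64(5.0))
((np.float64(293.0), np.float64(236.0)), 0.401, 0.1102, 65, 9, -57.8, 'sat', np.float64(170.5))
((np.float64(164.0), np.float64(244.0)), 0.3655, 0.4972, 71, 10, 57.2, 'sat', np.float64(159.5))
body [319. 248.] 375.4 37.4 105 74 1.2
body [254. 223.] 459.5 231.4 315 120 12.1
body [209. 218.] 473.5 373.2 282 125 13.0
body [311. 197.] 544.6 71.7 195 120 -1.8
body [223. 162.] 639.3 345.8 70 56 -22.4
body [263. 165.] 631.2 220.6 96 58 2.6
hasp [ 0.5863015  -0.01943551  0.12      ] [338.  174.2]
lidbar [0.48149323 0.00538841 0.067     ] [328.4 211. ]
l1 [0.44449438 0.005679   0.067     ] [328.1 222.8]
l2 [0.51849209 0.00509781 0.067     ] [328.8 199.2]
hasp [316.1 176.2]
lidbar [338.2 208.9]
l1 [348.4 214.3]
l2 [328.3 203.7]
t 0.25 turn [-0.   0.  16.5] shift [ 0.5581 -0.4942 -0.0066] | at [ 0.1863 -0.6485  0.2131] F [ 0.1 -0.2 -0.5] w 0.0936 g 0.0
```

View pics/c2.png

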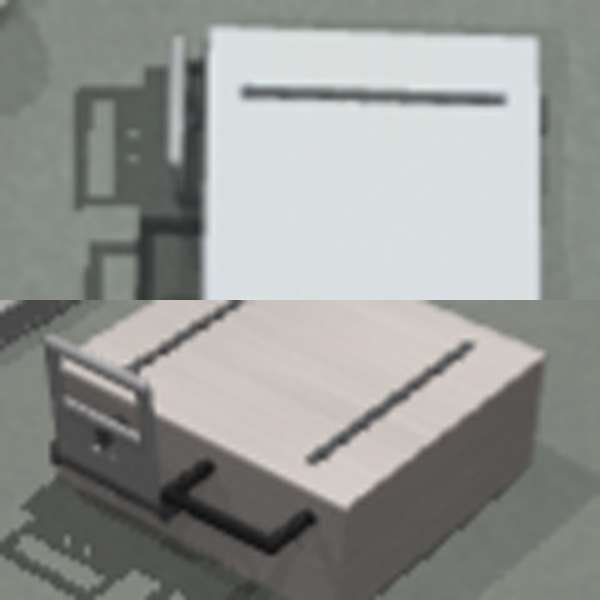

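The crop shows the hasp upright, with its crossbar centre at about top (336,175). The lid bar spans side (328.6,204) to (349.4,214), within about 1 px of prediction, so the case pose holds.

```bash
python3 -m crank '[[0,0,5,0.062,-0.055,0,-1],[0,0,10,0.124,-0.11,0,-1],[0,0,16.5,0.186,-0.165,0,-1],[0,0,16.5,0.248,-0.22,0,-1],[0,0,16.5,0.31,-0.275,-0.007,-1],[0,0,16.5,0.37,-0.33,-0.007,-1],[0,0,16.5,0.43,-0.385,-0.007,-1],[0,0,16.5,0.46,-0.41,-0.007,-1]]' 10
python3 -c "
from m import *
go(.586,-.015,.22,-.5)"
```

```text
clock: 1.25
tool_pos: [0.4539, -0.2242, 0.2196]
ee_rot: [3.141, -0.013, 0.001]
wrist_force: [1.4, -0.1, -0.1]
gripper_width: 0.0939
grasp_force: 0.0
t 1.25 turn [ 0. -0.  0.] shift [ 0.1303 -0.2103 -0.0004] | at [ 0.4539 -0.2242  0.2196] F [ 1.4 -0.1 -0.1] w 0.0939 g 0.0
```

```bash
python3 -m crank '[[0,0,0,0.03,-0.05,0,0],[0,0,0,0.06,-0.1,0,0],[0,0,0,0.09,-0.15,0,0],[0,0,0,0.13,-0.21,0,0],[0,0,0,0.13,-0.21,0,0],[0,0,0,0.13,-0.21,0.02,0],[0,0,0,0.13,-0.21,0.04,0],[0,0,0,0.13,-0.21,0.05,0]]' 10
python3 - <<'E'
from m import *
go(.586,-.015,.109,-.5)
ims=[]
for n,p in(("top",(336,175)),("side",(316,178))):
    c=cap(n); ims.append(cv2.resize(c["img"][p[1]-40:p[1]+40,p[0]-50:p[0]+50],None,fx=4,fy=4,interpolation=2))
cv2.imwrite("pics/h1.png",np.hstack(ims))
E
```

```text
clock: 2.25
tool_pos: [0.5843, -0.0177, 0.1682]
ee_rot: [3.141, -0.014, -0.002]
wrist_force: [-0.1, -0.3, 0.7]
gripper_width: 0.0471
grasp_force: 0.0
t 2.25 turn [ 0.   0.1 -0. ] shift [ 0.0018 -0.0027  0.0592] | at [ 0.5843 -0.0177  0.1682] F [-0.1 -0.3  0.7] w 0.0471 g 0.0
```

View pics/h1.png

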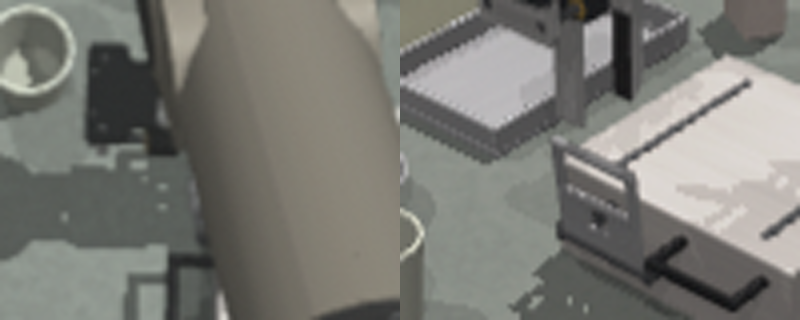

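Side view: the fingers straddle the hasp bar from above (crop 570–630, 125). Next I go down, close and swing.

```bash
python3 -m crank '[[0,0,0,0.002,-0.003,0.02,0],[0,0,0,0.002,-0.003,0.04,0],[0,0,0,0.002,-0.003,0.059,0],[0,0,0,0.002,-0.003,0.059,0],[0,0,0,0.002,-0.003,0.059,0.5],[0,0,0,0.002,-0.003,0.059,0.9],[0,0,0,0.002,-0.003,0.059,0.9],[0,0,0,0.002,-0.003,0.059,0.9]]' 8
python3 - <<'E'
from m import *
go(.586,-.015,.109,-.5)
th0=np.arctan2(sense()["tool_pos"][1]+.0194,.09)
print("theta0",th0)
E
```

```text
clock: 3.35
tool_pos: [0.5871, -0.0139, 0.1105]
ee_rot: [-3.141, 0.013, -0.001]
wrist_force: [-0.1, 0.3, 0.9]
gripper_width: 0.0107
grasp_force: 0.4
t 3.35 turn [-0. -0.  0.] shift [-0.0011  0.0011  0.0015] | at [ 0.5871 -0.0139  0.1105] F [-0.1  0.3  0.9] w 0.0107 g 0.4
theta0 0.06050597377886762
```

```bash
python3 -m crank '[[0,0,0,0,-0.012,0.002,1],[0,0,0,0,-0.03,0.007,1],[0,0,0,0,-0.045,0.016,1],[0,0,0,0,-0.059,0.027,1],[0,0,0,0,-0.070,0.041,1],[0,0,0,0,-0.078,0.057,1],[0,0,0,0,-0.083,0.075,1],[0,0,0,0,-0.084,0.081,1]]' 8
python3 - <<'E'
from m import *
x=case(-139,-50,67)
go(x[0],x[1],.056,-.5)
c=cap("side"); cv2.imwrite("pics/h2.png",cv2.resize(c["img"][130:250,230:430],None,fx=4,fy=4))
E
```

```text
clock: 4.35
tool_pos: [0.5875, 0.0691, 0.0278]
ee_rot: [3.14, -0.014, -0.001]
wrist_force: [-0.9, -10.6, 12.8]
gripper_width: 0.0097
grasp_force: 8.0
t 4.35 turn [ 0.1  0.  -0. ] shift [-0.1055  0.0646 -0.028 ] | at [0.5875 0.0691 0.0278] F [ -0.9 -10.6  12.8] w 0.0097 g 8.0
```

View pics/h2.png

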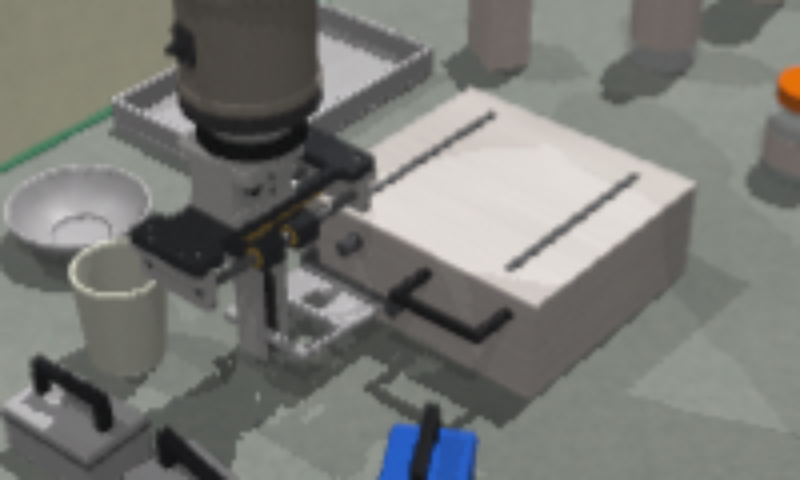

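The side view shows the hasp swung down level, with the stud clear. I release it and go to the lid bar.

```bash
python3 -m crank '[[0,0,0,0,0,0,0.4],[0,0,0,0,0,0,0.36],[0,0,0,0,0,-0.06,0.36],[0,0,0,0,0,-0.1,0.36],[0,0,0,-0.05,0.03,-0.1,0.36],[0,0,0,-0.105,0.065,-0.1,0.36],[0,0,0,-0.105,0.065,-0.1,0.36],[0,0,0,-0.105,0.065,-0.09,0.36]]' 8
python3 -c "
from m import *
x=case(-139,-50,67)
go(x[0],x[1],.056,-.5)"
```

```text
clock: 5.4
tool_pos: [0.4831, 0.0061, 0.1197]
ee_rot: [-3.141, 0.013, -0.004]
wrist_force: [0.1, 0.7, 1.1]
gripper_width: 0.0302
grasp_force: 0.0
t 5.4 turn [-0.  -0.1  0. ] shift [-0.0017  0.0007  0.0637] | at [0.4831 0.0061 0.1197] F [0.1 0.7 1.1] w 0.0302 g 0.0
```

```bash
python3 -m crank '[[0,0,0,-0.001,0.001,0.02,0.36],[0,0,0,-0.001,0.001,0.04,0.36],[0,0,0,-0.001,0.001,0.063,0.36],[0,0,0,-0.001,0.001,0.063,0.36],[0,0,0,-0.001,0.001,0.063,0.8],[0,0,0,-0.001,0.001,0.063,1],[0,0,0,-0.001,0.001,0.063,1],[0,0,0,-0.001,0.001,0.063,1]]' 15
python3 -c "
from m import *
x=case(-139,-50,67)
go(x[0],x[1],.056,-.5)
d=np.radians(5.2);r=.243
for t in np.r_[np.arange(.11,1.75,.11),1.75]:
  print(round(t,2), round(r*np.cos(d)-r*np.cos(t+d),4), round(r*np.sin(t+d)-r*np.sin(d),4))"
```

```text
clock: 6.4
tool_pos: [0.4817, 0.0036, 0.0569]
ee_rot: [3.14, -0.015, 0.002]
wrist_force: [2.2, -8.8, -1.8]
gripper_width: 0.0094
grasp_force: 15.0
t 6.4 turn [ 0.1 -0.1 -0. ] shift [-0.0002 -0.0018  0.0009] | at [0.4817 0.0036 0.0569] F [ 2.2 -8.8 -1.8] w 0.0094 g 15.0
0.11 0.0039 0.0264
0.22 0.0106 0.0523
0.33 0.0202 0.0772
0.44 0.0324 0.101
0.55 0.0472 0.1232
0.66 0.0643 0.1437
0.77 0.0836 0.1623
0.88 0.1048 0.1785
0.99 0.1276 0.1924
1.1 0.1519 0.2036
1.21 0.1772 0.2122
1.32 0.2033 0.2179
1.43 0.2298 0.2207
1.54 0.2566 0.2205
1.65 0.2831 0.2175
1.75 0.3068 0.2122
```

```bash
python3 -m crank '[[0,0,0,0,0.004,-0.026,1],[0,0,0,0,0.011,-0.052,1],[0,0,0,0,0.020,-0.077,1],[0,0,0,0,0.032,-0.101,1],[0,0,0,0,0.047,-0.123,1],[0,0,0,0,0.064,-0.144,1],[0,0,0,0,0.084,-0.162,1],[0,0,0,0,0.105,-0.178,1]]' 15
python3 -m crank '[[0,0,0,0,0.023,-0.014,1],[0,0,0,0,0.047,-0.025,1],[0,0,0,0,0.072,-0.034,1],[0,0,0,0,0.098,-0.039,1],[0,0,0,0,0.125,-0.042,1],[0,0,0,0,0.152,-0.042,1],[0,0,0,0,0.178,-0.039,1],[0,0,0,0,0.204,-0.034,1]]' 15
python3 - <<'E'
from m import *
go(.48,-.3,.35,-.5)
c=cap("side"); cv2.imwrite("pics/l1.png",cv2.resize(c["img"][60:260,230:480],None,fx=3,fy=3))
E
```

```text
clock: 7.4
tool_pos: [0.4804, -0.0992, 0.236]
ee_rot: [-3.14, 0.011, -0.002]
wrist_force: [0.6, 6.0, 1.8]
gripper_width: 0.0095
grasp_force: 15.0
clock: 8.4
tool_pos: [0.479, -0.3045, 0.2692]
ee_rot: [-3.141, 0.012, -0.003]
wrist_force: [-0.7, 37.2, 25.9]
gripper_width: 0.0111
grasp_force: 16.8
t 8.4 turn [-0.  -0.1  0. ] shift [ 0.0012 -0.0045 -0.0808] | at [ 0.479  -0.3045  0.2692] F [-0.7 37.2 25.9] w 0.0111 g 16.8
```

View pics/l1.png

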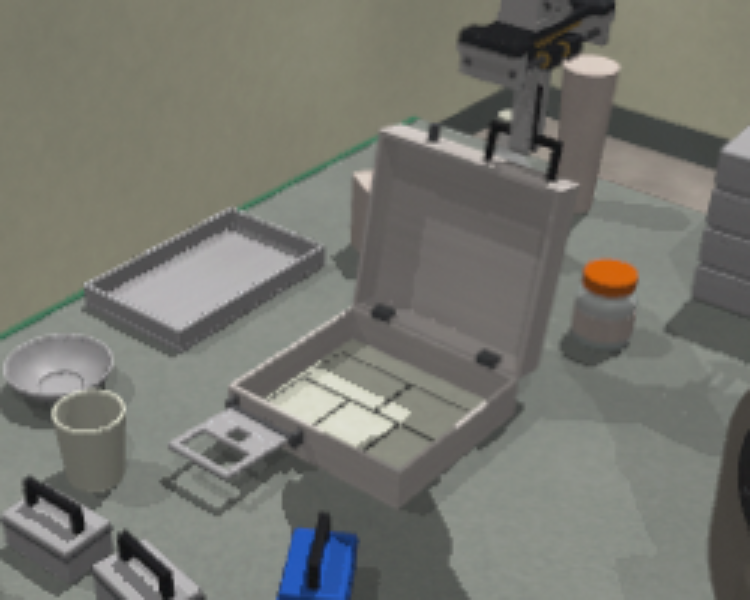

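The side view shows the lid fully open at its stop, with the five outlines visible on the floor. I release and head for the tins.

```bash
python3 -m crank '[[0,0,0,0,-0.003,0,0.2],[0,0,0,0,-0.003,0,0.1],[0,0,0,0,-0.003,-0.05,0],[0,0,-10,0,-0.03,-0.07,-0.5],[0,0,-20,0.03,-0.085,-0.07,-1],[0,0,-30,0.05,-0.14,-0.07,-1],[0,0,-40,0.07,-0.195,-0.07,-1],[0,0,-50,0.09,-0.25,-0.07,-1]]' 15
python3 -c "
from m import *
go(.62,.22,.2,92.8)"
```

```text
clock: 9.45
tool_pos: [0.5709, -0.0531, 0.3388]
ee_rot: [2.848, 1.324, 0.001]
wrist_force: [1.2, -1.4, -0.5]
gripper_width: 0.0897
grasp_force: 0.0
t 9.45 turn [  0.1   0.  -42.9] shift [ 0.2403 -0.1387  0.1388] | at [ 0.5709 -0.0531  0.3388] F [ 1.2 -1.4 -0.5] w 0.0897 g 0.0
```

```bash
python3 -m crank '[[0,0,-10,0.05,-0.03,0.02,-1],[0,0,-20,0.1,-0.055,0.04,-1],[0,0,-30,0.15,-0.085,0.06,-1],[0,0,-40,0.19,-0.11,0.08,-1],[0,0,-43,0.24,-0.139,0.1,-1],[0,0,-43,0.24,-0.139,0.12,-1],[0,0,-43,0.24,-0.139,0.138,-1],[0,0,-43,0.24,-0.139,0.138,-1]]' 30
python3 - <<'E'
from m import *
go(.62,.22,.053,92.8)
c=cap("top")
for t in tins(c): print(t[:-2])
im=c["img"]; cv2.imwrite("pics/t1.png",cv2.resize(im[140:260,160:430],None,fx=2.9,fy=2.9,interpolation=2))
E
```

```text
clock: 10.45
tool_pos: [0.6203, 0.216, 0.1991]
ee_rot: [-2.174, -2.268, 0.003]
wrist_force: [-1.1, 0.5, 0.2]
gripper_width: 0.094
grasp_force: 0.0
t 10.45 turn [-0.1  0.1 -0.4] shift [4.200e-03 1.000e-04 1.461e-01] | at [0.6203 0.216  0.1991] F [-1.1  0.5  0.2] w 0.094 g 0.0
((np.float64(246.0), np.float64(166.0)), 0.6132, 0.2721, 74, 45, 39.0)
((np.float64(217.0), np.float64(202.0)), 0.4983, 0.3477, 72, 10, 21.7)
((np.float64(259.0), np.float64(203.0)), 0.5019, 0.2203, 67, 8, -9.5)
((np.float64(216.0), np.float64(235.0)), 0.3965, 0.3439, 67, 11, -13.7)
((np.float64(254.0), np.float64(238.0)), 0.3931, 0.2299, 65, 6, 9.0)
((np.float64(291.0), np.float64(237.0)), 0.3964, 0.1178, 47, 8, -57.3)
((np.float64(165.0), np.float64(244.0)), 0.3658, 0.4971, 71, 8, 57.8)
```

View pics/t1.png

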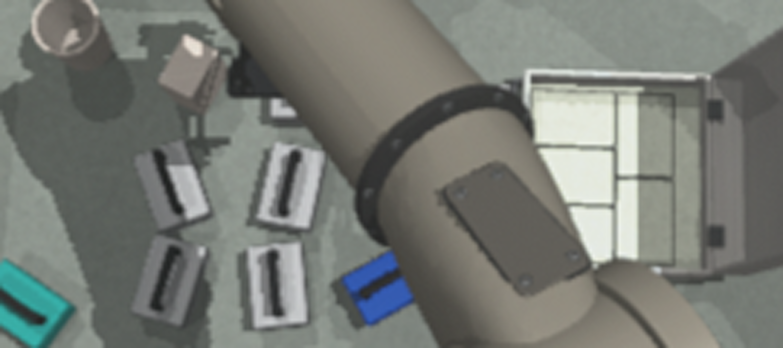

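Top view: the outlines are visible, with the front/back divider near px x=372, row dividers near y=190 and 210, and the back divider near y=201. Now I pick tin A and compute the places.

```bash
python3 -m crank '[[0,0,0,0.004,0,0.03,-1],[0,0,0,0.004,0,0.06,-1],[0,0,0,0.004,0,0.09,-1],[0,0,0,0.004,0,0.12,-1],[0,0,0,0.004,0,0.145,-1],[0,0,0,0.004,0,0.145,-1],[0,0,0,0.004,0,0.145,1],[0,0,0,0.004,0,0.145,1]]' 35
python3 -m crank '[[0,0,0,0,0,0,1],[0,0,0,0,0,0,1],[0,0,0,0,0,-0.04,1],[0,0,0,0,0,-0.08,1],[0,0,0,0,0,-0.12,1],[0,0,0,0,0,-0.13,1],[0,0,0,0,0,-0.13,1],[0,0,0,0,0,-0.13,1]]' 35
python3 - <<'E'
from m import *
c=cap("top")
inv=lambda P:(R.from_euler("z",-YAW).apply(P-np.r_[C,0])*1000).round(1)
f=lambda a,b:inv(onz(c,160+(a+.5)/2.9-.5,140+(b+.5)/2.9-.5,.005))
for n,p in dict(fb_div=(616,120),d12=(575,146),d23=(590,204),bdiv=(650,178),back=(675,130),top=(575,92),front=(533,120),backbot=(650,262)).items(): print(n,f(*p))
g=lambda a,b,z:inv(onz(c,160+(a+.5)/2.9-.5,140+(b+.5)/2.9-.5,z))
print("rim front/top/bottom/back z45",g(526,120,.045),g(600,71,.045),g(650,275,.045))
go(.53,-.1,.2,90)
E
```

```text
clock: 11.5
tool_pos: [0.6214, 0.222, 0.0568]
ee_rot: [2.172, 2.269, 0.003]
wrist_force: [1.3, 0.9, 2.3]
gripper_width: 0.0776
grasp_force: 0.8
clock: 12.5
tool_pos: [0.6197, 0.2214, 0.1835]
ee_rot: [-2.171, -2.269, 0.003]
wrist_force: [-0.4, -0.3, -2.6]
gripper_width: 0.0699
grasp_force: 35.0
fb_div [ 3.1 64.9  5. ]
d12 [-42.8  33.2   5. ]
d23 [-24.9 -32.4   5. ]
bdiv [42.  -0.4  5. ]
back [70.  55.8  5. ]
top [-43.8  95.8   5. ]
front [-90.7  61.4   5. ]
backbot [ 42.6 -95.1   5. ]
rim front/top/bottom/back z45 [-100.9   51.7   45. ] [-20.3 110.4  45. ] [  36.6 -114.4   45. ]
t 12.55 turn [-0.1  0.   2.5] shift [-0.3172 -0.1039 -0.0161] | at [0.6197 0.2215 0.1835] F [ 0.4 -0.7 -2.1] w 0.0697 g 35.0
```

```bash
python3 -c "
from m import *
p=case(36.5,48,0);print(p)
go(p[0],p[1],.18,89.55)"
```

```text
[ 0.57811185 -0.17087586  0.        ]
t 12.55 turn [-0.1  0.   3. ] shift [-0.3901 -0.0589  0.0039] | at [0.6197 0.2215 0.1835] F [ 0.4 -0.7 -2.1] w 0.0697 g 35.0
```

```bash
python3 -m crank '[[0,0,1,-0.03,-0.005,0,1],[0,0,2,-0.08,-0.012,0,1],[0,0,3,-0.14,-0.021,0,1],[0,0,3,-0.2,-0.03,0,1],[0,0,3,-0.26,-0.04,0,1],[0,0,3,-0.32,-0.05,0,1],[0,0,3,-0.37,-0.056,0.004,1],[0,0,3,-0.39,-0.059,0.004,1]]' 35
python3 -c "
from m import *
p=case(36.5,48,0)
go(p[0],p[1],.06,89.55)
c=cap('top')
for t in tins(c): print(t[:-2])"
```

```text
clock: 13.55
tool_pos: [0.5773, -0.1738, 0.1797]
ee_rot: [-2.234, -2.207, 0.003]
wrist_force: [0.2, 0.3, -1.6]
gripper_width: 0.0695
grasp_force: 35.0
t 13.55 turn [-0.1  0.  -0.2] shift [0.0029 0.0011 0.1197] | at [ 0.5773 -0.1738  0.1797] F [ 0.2  0.3 -1.6] w 0.0695 g 35.0
((np.float64(391.0), np.float64(145.0)), 0.6982, -0.188, 38, 29, -0.1)
((np.float64(390.0), np.float64(179.0)), 0.5866, -0.1851, 38, 24, -37.4)
((np.float64(392.0), np.float64(193.0)), 0.5433, -0.1941, 49, 19, 64.2)
((np.float64(217.0), np.float64(202.0)), 0.498, 0.3482, 66, 7, 23.4)
((np.float64(259.0), np.float64(203.0)), 0.5007, 0.2205, 64, 8, -9.5)
((np.float64(216.0), np.float64(236.0)), 0.3955, 0.3443, 64, 11, -12.8)
((np.float64(254.0), np.float64(238.0)), 0.3932, 0.2299, 65, 6, 8.7)
((np.float64(412.0), np.float64(242.0)), 0.393, -0.2539, 112, 38, -34.0)
((np.float64(294.0), np.float64(236.0)), 0.4017, 0.1091, 66, 9, -57.8)
((np.float64(164.0), np.float64(244.0)), 0.3662, 0.4978, 69, 8, 57.8)
```

```bash
python3 -m crank '[[0,0,0,0.001,0,0.04,1],[0,0,0,0.001,0.001,0.08,1],[0,0,0,0.001,0.001,0.105,1],[0,0,0,0.001,0.001,0.112,1],[0,0,0,0.001,0.001,0.119,1],[0,0,0,0.001,0.001,0.119,1],[0,0,0,0.001,0.001,0.119,1],[0,0,0,0.001,0.001,0.119,1]]' 35
python3 -c "
from m import *
p=case(36.5,48,0)
go(p[0],p[1],.06,89.55)"
```

```text
clock: 14.6
tool_pos: [0.58, -0.1695, 0.0628]
ee_rot: [2.23, 2.212, 0.001]
wrist_force: [-0.0, -0.1, -3.2]
gripper_width: 0.0694
grasp_force: 35.0
t 14.6 turn [ 0.  0. -0.] shift [-0.0014 -0.0019  0.0028] | at [ 0.58   -0.1695  0.0628] F [-0.  -0.1 -3.2] w 0.0694 g 35.0
```

```bash
python3 -m crank '[[0,0,0,-0.001,-0.001,0.002,1],[0,0,0,-0.001,-0.001,0.002,1],[0,0,0,-0.001,-0.001,0.002,-0.4],[0,0,0,-0.001,-0.001,0.002,-0.8],[0,0,0,-0.001,-0.001,0.002,-0.8],[0,0,0,-0.001,-0.001,-0.04,-0.8],[0,0,0,-0.001,-0.001,-0.09,-0.8],[0,0,0,-0.001,-0.001,-0.13,-0.8]]' 35
python3 -c "
from m import *
go(.501,.2204,.19,80.5)"
```

```text
clock: 15.6
tool_pos: [0.5788, -0.1704, 0.1941]
ee_rot: [2.23, 2.212, 0.001]
wrist_force: [-0.3, -0.2, 1.3]
gripper_width: 0.0847
grasp_force: 0.0
t 15.6 turn [0. 0. 9.] shift [ 0.3902 -0.0811  0.004 ] | at [ 0.5788 -0.1704  0.1941] F [-0.3 -0.2  1.3] w 0.0847 g 0.0
```

```bash
python3 -m crank '[[0,0,2,0.03,-0.006,0,-1],[0,0,4,0.09,-0.02,0,-1],[0,0,6,0.15,-0.03,0,-1],[0,0,9,0.21,-0.045,0,-1],[0,0,9,0.27,-0.057,0,-1],[0,0,9,0.33,-0.069,0,-1],[0,0,9,0.37,-0.077,0.03,-1],[0,0,9,0.39,-0.081,0.06,-1]]' 35
python3 - <<'E'
from m import *
go(.501,.2204,.0545,80.5)
c=cap('top')
for t in tins(c): print(t[:-2])
cv2.imwrite("pics/p1.png",np.hstack([cv2.resize(c["img"][150:250,330:420],None,fx=4,fy=4,interpolation=2),cv2.resize(cap("side")["img"][130:230,280:370],None,fx=4,fy=4,interpolation=2)]))
E
```

```text
clock: 16.6
tool_pos: [0.5004, 0.2228, 0.1318]
ee_rot: [-2.395, -2.033, -0.002]
wrist_force: [0.7, -0.0, 0.1]
gripper_width: 0.0943
grasp_force: 0.0
t 16.6 turn [ 0.  -0.1  0.2] shift [-0.0024  0.001   0.0773] | at [0.5004 0.2228 0.1318] F [ 0.7 -0.   0.1] w 0.0943 g 0.0
((np.float64(385.0), np.float64(182.0)), 0.5765, -0.1695, 68, 8, -2.9)
((np.float64(217.0), np.float64(203.0)), 0.4977, 0.3477, 71, 9, 22.6)
((np.float64(240.0), np.float64(216.0)), 0.4621, 0.2681, 72, 44, 82.0)
((np.float64(331.0), np.float64(216.0)), 0.4609, -0.0054, 58, 15, 55.7)
((np.float64(216.0), np.float64(235.0)), 0.3965, 0.3439, 67, 11, -13.7)
((np.float64(254.0), np.float64(238.0)), 0.3931, 0.2299, 65, 6, 9.0)
((np.float64(164.0), np.float64(244.0)), 0.3658, 0.4971, 71, 8, 57.8)
((np.float64(312.0), np.float64(256.0)), 0.3407, 0.0504, 77, 3, 45.0)
```

View pics/p1.png

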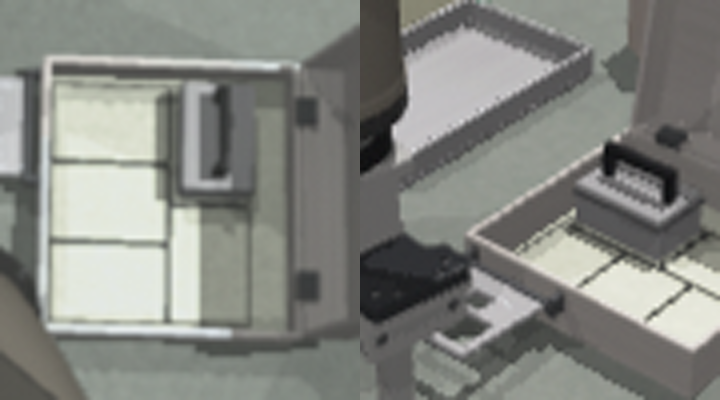

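The crop shows tin A upright in the far-back outline, with the other outlines clear. I pick tin B and refine the outline positions.

```bash
python3 -m crank '[[0,0,0,-0.001,0,0.03,-1],[0,0,0,-0.001,0,0.06,-1],[0,0,0,-0.001,0,0.077,-1],[0,0,0,-0.001,0,0.077,-1],[0,0,0,-0.001,0,0.077,1],[0,0,0,-0.001,0,0.077,1],[0,0,0,-0.001,0,0.077,1],[0,0,0,-0.001,0,0.077,1]]' 35
python3 -m crank '[[0,0,0,0,0,0,1],[0,0,0,0,0,-0.04,1],[0,0,0,0,0,-0.08,1],[0,0,0,0,0,-0.12,1],[0,0,0,0,0,-0.13,1],[0,0,0,0,0,-0.13,1],[0,0,0,0,0,-0.13,1],[0,0,0,0,0,-0.13,1]]' 35
python3 - <<'E'
from m import *
c=cap("top")
inv=lambda P:(R.from_euler("z",-YAW).apply(P-np.r_[C,0])*1000).round(1)
g=cv2.cvtColor(c["img"],cv2.COLOR_BGR2GRAY).astype(float)
def vline(x0,x1,y0,y1): # dark vertical line centre per row
    return [(np.average(np.arange(x0,x1),weights=np.clip(np.median(g[y,x0:x1])-g[y,x0:x1]-8,0.01,None)),y) for y in range(y0,y1)]
def hline(y0,y1,x0,x1):
    return [(x,np.average(np.arange(y0,y1),weights=np.clip(np.median(g[y0:y1,x])-g[y0:y1,x]-8,0.01,None))) for x in range(x0,x1)]
for n,l in dict(front=vline(340,347,195,207),fb=vline(368,375,193,207),fb2=vline(368,375,213,226),back=vline(388,397,205,225),d12=hline(186,194,350,364),d23=hline(206,214,350,364),bottom=hline(226,233,355,368)).items():
    P=inv(np.median([onz(c,*p,.005) for p in l],0)); print(n,P)
for t in tins(c): print(t[:-2])
p=case(36.5,-48,0);print(p)
go(p[0],p[1],.18,89.55)
E
```

```text
clock: 17.7
tool_pos: [0.5017, 0.2195, 0.0562]
ee_rot: [2.397, 2.03, 0.003]
wrist_force: [1.3, -1.6, 8.4]
gripper_width: 0.0699
grasp_force: 35.0
clock: 18.7
tool_pos: [0.5002, 0.2191, 0.184]
ee_rot: [-2.396, -2.03, 0.003]
wrist_force: [-0.0, 0.5, -1.5]
gripper_width: 0.0696
grasp_force: 35.0
front [-95.6  -3.6   5. ]
fb [4.2 3.4 5. ]
fb2 [  2.5 -60.7   5. ]
back [ 68.1 -43.7   5. ]
d12 [-47.5  32.6   5. ]
d23 [-46.4 -33.2   5. ]
bottom [-30.8 -98.3   5. ]
((np.float64(385.0), np.float64(179.0)), 0.5848, -0.1701, 52, 6, -0.2)
((np.float64(217.0), np.float64(202.0)), 0.4983, 0.3477, 72, 10, 21.7)
((np.float64(236.0), np.float64(213.0)), 0.4646, 0.2912, 61, 37, 43.3)
((np.float64(216.0), np.float64(235.0)), 0.3965, 0.3439, 67, 11, -13.7)
((np.float64(254.0), np.float64(238.0)), 0.3931, 0.23, 65, 6, 9.3)
((np.float64(164.0), np.float64(244.0)), 0.3657, 0.4971, 71, 9, 57.8)
[ 0.48211481 -0.17012189  0.        ]
t 18.75 turn [-0.1  0.  -9. ] shift [-0.387   0.0461  0.0044] | at [0.5003 0.2192 0.1842] F [ 0.9  0.8 -2.4] w 0.0698 g 35.0
```

```bash
python3 -m crank '[[0,0,-2,-0.03,0.004,0,1],[0,0,-4,-0.08,0.01,0,1],[0,0,-6,-0.14,0.017,0,1],[0,0,-8,-0.2,0.024,0,1],[0,0,-9,-0.26,0.03,0,1],[0,0,-9,-0.32,0.037,0,1],[0,0,-9,-0.37,0.043,0.004,1],[0,0,-9,-0.387,0.045,0.02,1]]' 35
python3 -m crank '[[0,0,0,0,0,0,1],[0,0,0,0,0,0,1],[0,0,0,0,0,0.03,1],[0,0,0,0,0,0.06,1],[0,0,0,0,0,0.08,1],[0,0,0,0,0,0.08,1],[0,0,0,0,0,0.08,1],[0,0,0,0,0,0.08,1]]' 35
python3 -c "
from m import *
p=case(36,-49.3,0);print(p)
go(p[0],p[1],.0585,89.55)
"
```

```text
clock: 19.75
tool_pos: [0.4812, -0.173, 0.1649]
ee_rot: [2.234, 2.207, -0.0]
wrist_force: [-0.0, 1.1, -3.4]
gripper_width: 0.0699
grasp_force: 35.0
clock: 20.75
tool_pos: [0.4822, -0.1697, 0.0863]
ee_rot: [2.229, 2.212, 0.001]
wrist_force: [0.3, 0.0, -3.2]
gripper_width: 0.0695
grasp_force: 35.0
[ 0.48081878 -0.16961169  0.        ]
t 20.75 turn [ 0.1  0.  -0. ] shift [ 0.0001 -0.0014  0.0278] | at [ 0.4822 -0.1697  0.0863] F [ 0.3  0.  -3.2] w 0.0695 g 35.0
```

```bash
python3 -m crank '[[0,0,0,0,-0.001,0.015,1],[0,0,0,0,-0.001,0.027,1],[0,0,0,0,-0.001,0.027,1],[0,0,0,0,-0.001,0.027,-0.4],[0,0,0,0,-0.001,0.027,-0.8],[0,0,0,0,-0.001,0.027,-0.8],[0,0,0,0,-0.001,-0.03,-0.8],[0,0,0,0,-0.001,-0.09,-0.8]]' 35
python3 -c "
from m import *
go(.393,.23,.17,9)
"
```

```text
clock: 21.75
tool_pos: [0.48, -0.1694, 0.1763]
ee_rot: [-2.229, -2.211, 0.0]
wrist_force: [0.8, -0.5, -0.1]
gripper_width: 0.0848
grasp_force: 0.0
t 21.75 turn [-0.1  0.  80.5] shift [ 0.3987 -0.0901  0.0068] | at [ 0.48   -0.1694  0.1763] F [ 0.8 -0.5 -0.1] w 0.0848 g 0.0
```

```bash
python3 -m crank '[[0,0,10,0.03,0,0,-0.5],[0,0,20,0.08,0,0,-0.1],[0,0,30,0.14,-0.01,0,-0.1],[0,0,40,0.2,-0.02,0,-0.1],[0,0,50,0.26,-0.04,0,-0.1],[0,0,60,0.32,-0.06,0,-0.1],[0,0,70,0.37,-0.08,0,-0.1],[0,0,80.5,0.399,-0.09,0.007,-0.1]]' 35
python3 - <<'E'
from m import *
go(.393,.23,.0545,9)
c=cap('top')
for t in tins(c): print(t[:-2])
cv2.imwrite("pics/p2.png",np.hstack([cv2.resize(c["img"][150:250,200:420],None,fx=3,fy=3,interpolation=2)]))
E
```

```text
clock: 22.75
tool_pos: [0.4035, 0.2058, 0.1712]
ee_rot: [-3.106, -0.472, -0.002]
wrist_force: [1.0, -0.6, -0.2]
gripper_width: 0.0516
grasp_force: 0.0
t 22.75 turn [ 0.  -0.1  8.3] shift [-0.003  -0.0262  0.1167] | at [0.4035 0.2058 0.1712] F [ 1.  -0.6 -0.2] w 0.0516 g 0.0
((np.float64(385.0), np.float64(182.0)), 0.5767, -0.1685, 68, 9, -0.2)
((np.float64(384.0), np.float64(214.0)), 0.4781, -0.1636, 66, 6, -0.1)
((np.float64(280.0), np.float64(212.0)), 0.473, 0.1536, 51, 15, 37.2)
((np.float64(406.0), np.float64(221.0)), 0.455, -0.2363, 16, 9, -0.6)
((np.float64(219.0), np.float64(239.0)), 0.3796, 0.3394, 56, 40, 41.3)
((np.float64(165.0), np.float64(245.0)), 0.3657, 0.4967, 72, 10, 59.4)
```

View pics/p2.png

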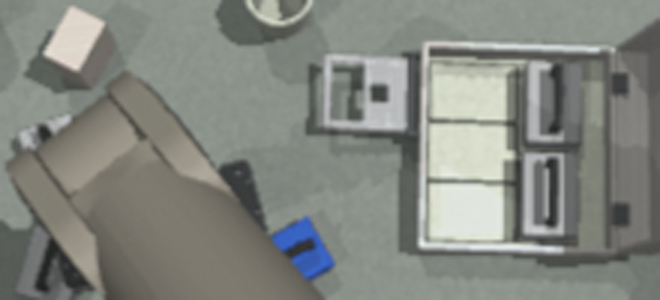

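Both back tins are upright in the crop; B (548,195) may sit a few mm forward, so I'll recheck it. Now tin C.

```bash
python3 -m crank '[[0,0,8.3,-0.003,-0.026,0,-0.1],[0,0,8.3,-0.003,-0.026,0.04,-0.1],[0,0,8.3,-0.003,-0.026,0.08,-0.1],[0,0,8.3,-0.003,-0.026,0.11,-0.1],[0,0,8.3,-0.003,-0.026,0.116,-0.1],[0,0,8.3,-0.003,-0.026,0.116,1],[0,0,8.3,-0.003,-0.026,0.116,1],[0,0,8.3,-0.003,-0.026,0.116,1]]' 35
python3 -m crank '[[0,0,0,0,0,0,1],[0,0,0,0,0,0,1],[0,0,0,0,0,-0.04,1],[0,0,0,0,0,-0.08,1],[0,0,0,0,0,-0.12,1],[0,0,0,0,0,-0.13,1],[0,0,0,0,0,-0.13,1],[0,0,0,0,0,-0.13,1]]' 35
python3 - <<'E'
from m import *
for y in(66,0,-66): print(y,case(-45.5,y-.3,0))
p=case(-45.5,-66.3,0)
go(p[0],p[1],.17,89.55)
c=cap('top')
for t in tins(c): print(t[:-2])
# bodies of the placed tins: tops at z=.045
im=c["img"]; cv2.imwrite("pics/p3.png",cv2.resize(im[160:235,335:415],None,fx=7,fy=7,interpolation=2))
E
```

```text
clock: 23.8
tool_pos: [0.3939, 0.2283, 0.0557]
ee_rot: [-3.131, -0.253, -0.003]
wrist_force: [-0.1, 0.4, 0.1]
gripper_width: 0.025
grasp_force: 0.0
clock: 24.8
tool_pos: [0.3926, 0.2276, 0.1834]
ee_rot: [3.131, 0.253, -0.003]
wrist_force: [-0.3, 0.3, -2.5]
gripper_width: 0.0096
grasp_force: 35.0
66 [ 0.59645533 -0.0890174   0.        ]
0 [ 0.53045736 -0.08849905  0.        ]
-66 [ 0.4644594  -0.08798069  0.        ]
t 24.8 turn [ -0.    0.1 -80.3] shift [0.0202 0.3231 0.0136] | at [0.3926 0.2276 0.1834] F [-0.3  0.3 -2.5] w 0.0096 g 35.0
((np.float64(385.0), np.float64(182.0)), 0.5767, -0.1697, 68, 9, -3.0)
((np.float64(384.0), np.float64(214.0)), 0.4781, -0.1636, 66, 6, -0.1)
((np.float64(271.0), np.float64(217.0)), 0.4556, 0.1746, 52, 21, 39.8)
((np.float64(406.0), np.float64(221.0)), 0.455, -0.2363, 16, 9, -0.6)
((np.float64(295.0), np.float64(235.0)), 0.4048, 0.1046, 52, 5, -61.7)
((np.float64(165.0), np.float64(245.0)), 0.3657, 0.4967, 72, 10, 59.4)
```

View pics/p3.png

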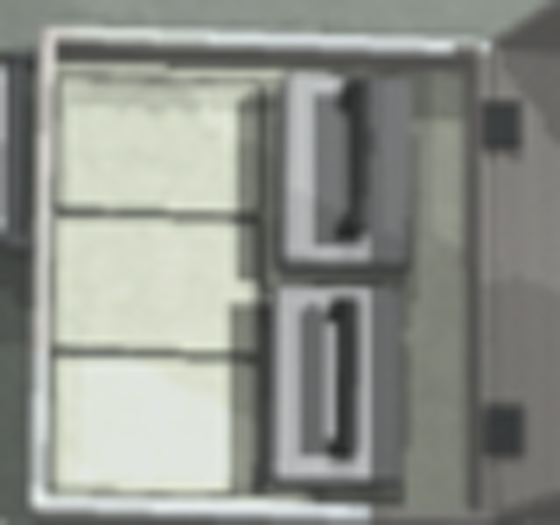

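```bash
python3 -m crank '[[0,0,-10,0,0.03,0,1],[0,0,-20,0.02,0.08,0,1],[0,0,-30,0.04,0.14,0,1],[0,0,-40,0.05,0.2,0,1],[0,0,-50,0.05,0.25,0,1],[0,0,-60,0.04,0.29,0,1],[0,0,-70,0.02,0.323,0,1],[0,0,-80.3,0.02,0.323,0.014,1]]' 35
python3 - <<'E'
from m import *
p=case(-45.5,-66.3,0)
go(p[0],p[1],.0595,89.55)
c=cap("top")
inv=lambda P:(R.from_euler("z",-YAW).apply(P-np.r_[C,0])*1000).round(1)
f=lambda a,b,z=.045:inv(onz(c,335+(a+.5)/7-.5,160+(b+.5)/7-.5,z))
print("A",f(285,165),f(408,165),f(346,72),f(346,262)); print("B",f(275,380),f(400,380),f(337,285),f(337,480))
print("Ah",f(352,80,.074),f(352,238,.074),"Bh",f(342,298,.074),f(342,460,.074))
print("lines",f(262,210,.005),f(262,345,.005),f(150,212,.005),f(150,352,.005))
E
```

```text
clock: 25.85
tool_pos: [0.464, -0.0905, 0.1699]
ee_rot: [-2.335, -2.102, 0.002]
wrist_force: [0.3, 0.1, -3.5]
gripper_width: 0.0099
grasp_force: 35.0
t 25.85 turn [-0.1  0.  -5.6] shift [0.0026 0.0002 0.1104] | at [ 0.464  -0.0905  0.1699] F [ 0.3  0.1 -3.5] w 0.0099 g 35.0
A [ 8.4 48.9 45. ] [64.5 51.  45. ] [36.  93.7 45. ] [36.5  4.9 45. ]
B [  4.8 -50.3  45. ] [ 61.1 -48.3  45. ] [32.5 -5.8 45. ] [ 33.  -94.5  45. ]
Ah [34.3 82.4 74. ] [34.7 10.  74. ] Bh [ 30.4 -17.3  74. ] [ 30.8 -89.6  74. ]
lines [ 3.1 36.4  5. ] [  3.8 -27.5   5. ] [-49.1  33.5   5. ] [-48.  -32.7   5. ]
```

```bash
python3 -m crank '[[0,0,-5.6,0.001,0,0.02,1],[0,0,-5.6,0.001,0,0.05,1],[0,0,-5.6,0.001,0,0.08,1],[0,0,-5.6,0.001,0,0.1,1],[0,0,-5.6,0.001,0,0.108,1],[0,0,-5.6,0.001,0,0.108,1],[0,0,-5.6,0.001,0,0.108,1],[0,0,-5.6,0.001,0,0.108,1]]' 35
python3 -c "
from m import *
p=case(-45.5,-66.3,0)
go(p[0],p[1],.0595,89.55)"
```

```text
clock: 26.9
tool_pos: [0.4655, -0.0866, 0.0634]
ee_rot: [2.231, 2.211, 0.001]
wrist_force: [0.4, -0.0, -2.0]
gripper_width: 0.01
grasp_force: 35.0
t 26.9 turn [ 0.1  0.  -0.1] shift [-0.0014 -0.001   0.0039] | at [ 0.4655 -0.0866  0.0634] F [ 0.4 -0.  -2. ] w 0.01 g 35.0
```

```bash
python3 -m crank '[[0,0,0,-0.001,-0.001,0.003,1],[0,0,0,-0.001,-0.001,0.003,1],[0,0,0,-0.001,-0.001,0.003,0.4],[0,0,0,-0.001,-0.001,0.003,0.36],[0,0,0,-0.001,-0.001,-0.03,0.36],[0,0,0,-0.001,-0.001,-0.08,0.36],[0,0,0,-0.02,0,-0.08,-0.6],[0,0,0,-0.06,0.01,-0.08,-0.85]]' 35
python3 -c "
from m import *
p=case(33.5,-50,0)
go(p[0],p[1],.0605,89.55)"
```

```text
clock: 27.9
tool_pos: [0.4749, -0.1463, 0.1438]
ee_rot: [2.227, 2.213, 0.001]
wrist_force: [0.2, 0.9, -0.1]
gripper_width: 0.0466
grasp_force: 0.0
t 27.9 turn [0.1 0.  0.1] shift [-0.0208  0.0052  0.0833] | at [ 0.4749 -0.1463  0.1438] F [ 0.2  0.9 -0.1] w 0.0466 g 0.0
```

```bash
python3 -m crank '[[0,0,0,-0.021,0.005,0,-0.75],[0,0,0,-0.021,0.005,0,-0.75],[0,0,0,-0.021,0.005,0.02,-0.75],[0,0,0,-0.021,0.005,0.05,-0.75],[0,0,0,-0.021,0.005,0.082,-0.75],[0,0,0,-0.021,0.005,0.082,-0.75],[0,0,0,-0.021,0.005,0.082,1],[0,0,0,-0.021,0.005,0.082,1]]' 35
python3 -m crank '[[0,0,0,0,0,0,1],[0,0,0,0,0,-0.005,1],[0,0,0,-0.0035,0.0005,-0.005,1],[0,0,0,-0.0035,0.0005,-0.005,1],[0,0,0,-0.0035,0.0005,0,1],[0,0,0,-0.0035,0.0005,0,1],[0,0,0,-0.0035,0.0005,0,-0.5],[0,0,0,-0.0035,0.0005,0,-0.75]]' 35
python3 -m crank '[[0,0,0,0,0,0,-0.75],[0,0,0,0,0,-0.05,-0.75],[0,0,0,0,0,-0.11,-0.75],[0,0,0,0.05,0,-0.11,-0.5],[0,0,10,0.11,0,-0.11,-0.2],[0,0,20,0.17,0,-0.11,-0.1],[0,0,30,0.23,0,-0.11,-0.1],[0,0,40,0.28,0,-0.11,-0.1]]' 35
python3 - <<'E'
from m import *
go(.498,.348,.17,22)
c=cap("top")
for t in tins(c): print(t[:-2])
E
```

```text
clock: 28.9
tool_pos: [0.4801, -0.1675, 0.0621]
ee_rot: [2.23, 2.211, 0.001]
wrist_force: [-1.4, 1.4, 3.4]
gripper_width: 0.07
grasp_force: 35.0
clock: 29.9
tool_pos: [0.4798, -0.171, 0.0606]
ee_rot: [-2.231, -2.212, 0.0]
wrist_force: [-0.1, 0.7, 0.3]
gripper_width: 0.0771
grasp_force: 0.0
clock: 30.9
tool_pos: [0.4827, 0.0881, 0.1709]
ee_rot: [2.801, 1.422, 0.0]
wrist_force: [-0.0, -0.6, 0.8]
gripper_width: 0.0518
grasp_force: 0.0
t 30.9 turn [ 0.  -0.  31.8] shift [ 0.2188 -0.1411  0.0008] | at [0.4827 0.0881 0.1709] F [-0.  -0.6  0.8] w 0.0518 g 0.0
((np.float64(385.0), np.float64(182.0)), 0.5767, -0.1685, 68, 9, -0.2)
((np.float64(279.0), np.float64(213.0)), 0.4848, 0.1701, 112, 49, 29.1)
((np.float64(218.0), np.float64(204.0)), 0.4966, 0.3479, 69, 8, 24.4)
((np.float64(385.0), np.float64(214.0)), 0.4783, -0.1698, 66, 6, -0.1)
((np.float64(359.0), np.float64(218.0)), 0.4632, -0.091, 47, 6, 86.8)
((np.float64(216.0), np.float64(235.0)), 0.3965, 0.3439, 67, 11, -13.7)
((np.float64(290.0), np.float64(238.0)), 0.3964, 0.1194, 39, 8, -53.2)
((np.float64(164.0), np.float64(244.0)), 0.3662, 0.4978, 69, 8, 57.8)
```

```bash
python3 -m crank '[[0,0,8,0.04,-0.03,0,-0.1],[0,0,16,0.09,-0.06,0,-0.1],[0,0,24,0.14,-0.09,0,-0.1],[0,0,31.5,0.19,-0.12,0,-0.1],[0,0,31.5,0.219,-0.141,0,-0.1],[0,0,31.5,0.219,-0.141,0.02,-0.1],[0,0,31.5,0.219,-0.141,0.04,-0.1],[0,0,31.5,0.219,-0.141,0.06,-0.1]]' 35
python3 -c "
from m import *
go(.4978,.348,.0545,22.5)"
```

```text
clock: 31.95
tool_pos: [0.4972, 0.3449, 0.1091]
ee_rot: [3.08, 0.614, -0.001]
wrist_force: [-0.6, -0.3, -0.1]
gripper_width: 0.0515
grasp_force: 0.0
t 31.95 turn [0.  0.1 0. ] shift [ 0.0018 -0.0027  0.0546] | at [0.4972 0.3449 0.1091] F [-0.6 -0.3 -0.1] w 0.0515 g 0.0
```

```bash
python3 -m crank '[[0,0,0,0.001,-0.002,0.02,-0.1],[0,0,0,0.001,-0.002,0.04,-0.1],[0,0,0,0.001,-0.002,0.054,-0.1],[0,0,0,0.001,-0.002,0.054,0.5],[0,0,0,0.001,-0.002,0.054,1],[0,0,0,0.001,-0.002,0.054,1],[0,0,0,0.001,-0.002,0.054,1],[0,0,0,0.001,-0.002,0.054,1]]' 35
python3 -m crank '[[0,0,0,0,0,0,1],[0,0,0,0,0,-0.04,1],[0,0,0,0,0,-0.08,1],[0,0,0,0,0,-0.12,1],[0,0,0,0,0,-0.13,1],[0,0,0,0,0,-0.13,1],[0,0,0,0,0,-0.13,1],[0,0,0,0,0,-0.13,1]]' 35
python3 - <<'E'
from m import *
p=case(-45.5,65.7,0)
go(p[0],p[1],.18,89.55)
E
```

```text
clock: 32.95
tool_pos: [0.4973, 0.3486, 0.057]
ee_rot: [3.08, 0.616, 0.0]
wrist_force: [-0.3, -3.1, 2.9]
gripper_width: 0.0096
grasp_force: 35.0
clock: 33.95
tool_pos: [0.4967, 0.3484, 0.1854]
ee_rot: [3.08, 0.616, -0.003]
wrist_force: [0.3, -0.7, -2.4]
gripper_width: 0.01
grasp_force: 35.0
t 33.95 turn [ -0.1   0.1 -66.9] shift [-0.0762  0.4422  0.0057] | at [0.4967 0.3484 0.1854] F [ 0.3 -0.7 -2.4] w 0.01 g 35.0
```

```bash
python3 -m crank '[[0,0,-9,-0.005,0.03,0,1],[0,0,-18,-0.015,0.09,0,1],[0,0,-27,-0.026,0.15,0,1],[0,0,-36,-0.036,0.21,0,1],[0,0,-45,-0.047,0.27,0,1],[0,0,-54,-0.057,0.33,0,1],[0,0,-62,-0.067,0.39,0,1],[0,0,-67,-0.076,0.442,0.005,1]]' 35
python3 - <<'E'
from m import *
p=case(-45.5,65.7,0)
go(p[0],p[1],.0595,89.55)
E
```

```text
clock: 34.95
tool_pos: [0.5972, -0.091, 0.1813]
ee_rot: [-2.226, -2.217, 0.0]
wrist_force: [0.6, -0.2, -2.5]
gripper_width: 0.0096
grasp_force: 35.0
t 34.95 turn [-0.   0.   0.2] shift [ 0.002  -0.0007  0.1218] | at [ 0.5972 -0.091   0.1813] F [ 0.6 -0.2 -2.5] w 0.0096 g 35.0
```

```bash
python3 -m crank '[[0,0,0,0,0,0.02,1],[0,0,0,0,0,0.06,1],[0,0,0,0,0,0.09,1],[0,0,0,0,0,0.112,1],[0,0,0,0,0,0.121,1],[0,0,0,0,0,0.121,1],[0,0,0,0,0,0.121,1],[0,0,0,0,0,0.121,1]]' 35
python3 - <<'E'
from m import *
p=case(-45.5,65.7,0)
go(p[0],p[1],.0595,89.55)
E
```

```text
clock: 35.95
tool_pos: [0.597, -0.0882, 0.0608]
ee_rot: [2.229, 2.214, 0.0]
wrist_force: [0.8, 0.2, -3.4]
gripper_width: 0.0094
grasp_force: 35.0
t 35.95 turn [ 0.  -0.   0.1] shift [-0.0008 -0.0006  0.0013] | at [ 0.597  -0.0882  0.0608] F [ 0.8  0.2 -3.4] w 0.0094 g 35.0
```

```bash
python3 -m crank '[[0,0,0,-0.001,-0.001,0.002,1],[0,0,0,-0.001,-0.001,0.002,1],[0,0,0,-0.001,-0.001,0.002,0.4],[0,0,0,-0.001,-0.001,0.002,0.36],[0,0,0,-0.001,-0.001,-0.03,0.36],[0,0,0,-0.001,-0.001,-0.08,0.36],[0,0,0,0,-0.001,-0.12,0.2],[0,0,-10,0.06,-0.02,-0.12,-0.1]]' 35
python3 - <<'E'
from m import *
go(.3963,.344,.18,166.3)
E
```

```text
clock: 36.95
tool_pos: [0.5798, -0.0319, 0.1835]
ee_rot: [2.029, 2.392, 0.003]
wrist_force: [0.1, 2.0, -1.3]
gripper_width: 0.0445
grasp_force: 0.0
t 36.95 turn [  0.1   0.3 -66.9] shift [ 0.4007 -0.1198  0.0019] | at [ 0.5798 -0.0319  0.1835] F [ 0.1  2.  -1.3] w 0.0445 g 0.0
```

```bash
python3 -m crank '[[0,0,-9,0.05,-0.01,0,-0.1],[0,0,-18,0.11,-0.025,0,-0.1],[0,0,-27,0.17,-0.045,0,-0.1],[0,0,-36,0.23,-0.065,0,-0.1],[0,0,-45,0.29,-0.085,0,-0.1],[0,0,-54,0.35,-0.105,0,-0.1],[0,0,-63,0.39,-0.117,0,-0.1],[0,0,-67,0.401,-0.12,0.002,-0.1]]' 35
python3 - <<'E'
from m import *
c=cap("top")
for t in tins(c): print(t[:-2])
go(.3963,.344,.0545,166.3)
im=c["img"]; cv2.imwrite("pics/p4.png",cv2.resize(im[160:250,195:415],None,fx=3.6,fy=3.6,interpolation=2))
E
```

```text
clock: 37.95
tool_pos: [0.3906, 0.349, 0.179]
ee_rot: [-0.355, -3.121, -0.002]
wrist_force: [0.2, -0.6, 0.1]
gripper_width: 0.0514
grasp_force: 0.0
((np.float64(385.0), np.float64(182.0)), 0.5767, -0.1685, 68, 9, -0.2)
((np.float64(356.0), np.float64(176.0)), 0.5944, -0.0789, 63, 9, 88.6)
((np.float64(385.0), np.float64(213.0)), 0.4783, -0.1699, 66, 6, -0.1)
((np.float64(355.0), np.float64(218.0)), 0.4617, -0.0817, 65, 6, -88.4)
((np.float64(166.0), np.float64(245.0)), 0.368, 0.4982, 77, 11, 58.6)
t 38.0 turn [ 0.  -0.   0.8] shift [-0.0065 -0.0034  0.124 ] | at [0.3907 0.3487 0.1785] F [-0.9  0.5 -0.6] w 0.0518 g 0.0
```

View pics/p4.png

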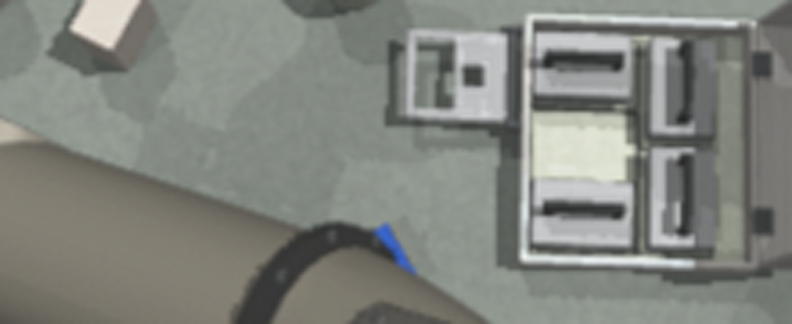

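```bash
python3 - <<'E'
from m import *
c=cap("top")
inv=lambda P:(R.from_euler("z",-YAW).apply(P-np.r_[C,0])*1000).round(1)
f=lambda a,b,z=.045:inv(onz(c,195+(a+.5)/3.6-.5,160+(b+.5)/3.6-.5,z))
print("D",f(532,65),f(632,65),f(580,33),f(580,96)); print("C",f(530,210),f(632,210),f(580,180),f(580,244))
print("Dh",f(545,60,.074),f(624,60,.074),"Ch",f(542,210,.074),f(624,210,.074))
print("div",f(636,120,.005),f(640,90,.005), "rim",f(526,140))
g=c["img"][213,335:400].astype(int).max(1); print(g)
g=c["img"][176,335:400].astype(int).max(1); print(g)
E
```

```text
D [-96.8  62.8  45. ] [-8.1 66.2 45. ] [-54.8  93.7  45. ] [-53.7  36.3  45. ]
C [-95.5 -67.   45. ] [ -6.6 -63.8  45. ] [-52.4 -38.9  45. ] [-51.4 -95.2  45. ]
Dh [-87.3  60.6  74. ] [-18.6  63.2  74. ] Ch [-87.  -71.1  74. ] [-16.9 -68.6  74. ]
div [ 1.  24.9  5. ] [ 4.3 52.9  5. ] rim [-100.5   -5.    45. ]
[ 98  99  99  98 131 198 200 112 168 207 204 202 203 204 203 203 203 201
 198 204 204 204 204 204 204 205 205 205 204 205 204 205 206 206 206 178
  97  93 119  88 123 179 185 186 167 113 108 108 107  91  60  61  83 107
 109 109 110 110 109 114 131 132 135 135 134]
[165  94  91  75  78 137 178 132 111 138 120  62  45  47  50  49  49  50
  51  52  51  52  52  52  53  54  54  57  57  57  59  56  65 128 175 143
 103  79 100  96 111 167 194 195 176 125 121 119 105  76  55  61  82 107
 111 114 117 123 119 108 109 114 126 125 124]
```

```bash
python3 - <<'E'
from m import *
c=cap("top")
for n,p in dict(E=(313,391),C=(461,394.5),D=(317,258),B=(481,256),A=(490,110)).items(): print(n,onz(c,140+(p[0]+.5)/4-.5,140+(p[1]+.5)/4-.5,.04).round(4))
go(.4,.343,.0545,166.3)
E
```

```text
E [0.3938 0.345  0.04  ]
C [0.394  0.2308 0.04  ]
D [0.4983 0.349  0.04  ]
B [0.5035 0.2209 0.04  ]
A [0.6223 0.2197 0.04  ]
t 38.1 turn [-0.  -0.   0.2] shift [-0.0081 -0.0011  0.1239] | at [0.3924 0.346  0.1784] F [ 0.  -1.3  0.5] w 0.052 g 0.0
```

```bash
python3 -m crank '[[0,0,0,-0.004,-0.002,0.03,-0.1],[0,0,0,-0.004,-0.002,0.06,-0.1],[0,0,0,-0.004,-0.002,0.09,-0.1],[0,0,0,-0.004,-0.002,0.115,-0.1],[0,0,0,-0.004,-0.002,0.124,-0.1],[0,0,0,-0.004,-0.002,0.124,0.5],[0,0,0,-0.004,-0.002,0.124,1],[0,0,0,-0.004,-0.002,0.124,1]]' 35
python3 -m crank '[[0,0,0,0,0,0,1],[0,0,0,0,0,0,1],[0,0,0,0,0,-0.04,1],[0,0,0,0,0,-0.08,1],[0,0,0,0,0,-0.12,1],[0,0,0,0,0,-0.13,1],[0,0,0,0,0,-0.13,1],[0,0,0,0,0,-0.13,1]]' 35
python3 - <<'E'
from m import *
p=case(-45.5,-.3,0)
go(p[0],p[1],.18,89.55)
E
```

```text
clock: 39.1
tool_pos: [0.3961, 0.3438, 0.0555]
ee_rot: [0.367, 3.119, 0.001]
wrist_force: [0.4, 0.0, 1.2]
gripper_width: 0.0251
grasp_force: 0.0
clock: 40.1
tool_pos: [0.3952, 0.3431, 0.1834]
ee_rot: [-0.366, -3.119, 0.002]
wrist_force: [0.0, -0.4, -1.4]
gripper_width: 0.0094
grasp_force: 35.0
t 40.1 turn [-0.1 -0.  77.1] shift [-0.2314 -0.3885  0.0037] | at [0.3952 0.3431 0.1834] F [ 0.  -0.4 -1.4] w 0.0094 g 35.0
```

```bash
python3 -m crank '[[0,0,9,-0.015,-0.026,0,1],[0,0,18,-0.04,-0.07,0,1],[0,0,27,-0.07,-0.12,0,1],[0,0,37,-0.1,-0.17,0,1],[0,0,47,-0.13,-0.22,0,1],[0,0,57,-0.16,-0.27,0,1],[0,0,67,-0.19,-0.32,0,1],[0,0,77,-0.22,-0.37,0.004,1]]' 35
python3 -m crank '[[0,0,0,-0.021,-0.001,0,1],[0,0,0,-0.021,-0.001,0,1],[0,0,0,-0.021,-0.001,0,1],[0,0,0,-0.021,-0.001,0,1],[0,0,0,-0.021,-0.001,0.02,1],[0,0,0,-0.021,-0.001,0.05,1],[0,0,0,-0.021,-0.001,0.07,1],[0,0,0,-0.021,-0.001,0.07,1]]' 35
python3 - <<'E'
from m import *
p=case(-45.5,-.3,0)
go(p[0],p[1],.059,89.55)
E
```

```text
clock: 41.1
tool_pos: [0.524, -0.0691, 0.1798]
ee_rot: [-2.235, -2.207, 0.001]
wrist_force: [1.4, 0.3, -1.6]
gripper_width: 0.0096
grasp_force: 35.0
clock: 42.1
tool_pos: [0.5221, -0.0873, 0.1098]
ee_rot: [-2.226, -2.214, 0.002]
wrist_force: [1.1, 0.0, -2.0]
gripper_width: 0.0099
grasp_force: 35.0
t 42.1 turn [-0.1 -0.   0.1] shift [-0.0012  0.0085  0.0508] | at [ 0.5221 -0.0873  0.1098] F [ 1.1  0.  -2. ] w 0.0099 g 35.0
```

```bash
python3 -m crank '[[0,0,0,-0.001,0.008,0,1],[0,0,0,-0.001,0.008,0,1],[0,0,0,-0.001,0.008,0.02,1],[0,0,0,-0.001,0.008,0.035,1],[0,0,0,-0.001,0.008,0.045,1],[0,0,0,-0.001,0.008,0.05,1],[0,0,0,-0.001,0.008,0.05,1],[0,0,0,-0.001,0.008,0.05,1]]' 35
python3 - <<'E'
from m import *
p=case(-45.5,-.3,0)
go(p[0],p[1],.059,89.55)
E
```

```text
clock: 43.1
tool_pos: [0.531, -0.0892, 0.0611]
ee_rot: [2.228, 2.214, 0.0]
wrist_force: [0.4, 0.6, -1.6]
gripper_width: 0.0094
grasp_force: 35.0
t 43.1 turn [0.  0.  0.1] shift [ 0.0007 -0.0006  0.0021] | at [ 0.531  -0.0892  0.0611] F [ 0.4  0.6 -1.6] w 0.0094 g 35.0
```

Release, rise and pull back so both cameras see the case.

```bash
python3 -m crank '[[0,0,0,0,-0.001,0.002,1],[0,0,0,0,-0.001,0.002,1],[0,0,0,0,-0.001,0.002,0.4],[0,0,0,0,-0.001,0.002,0.36],[0,0,0,0,-0.001,-0.03,0.36],[0,0,0,0,-0.001,-0.08,0.36],[0,0,0,0.03,-0.001,-0.12,0.3],[0,0,0,0.09,-0.01,-0.12,0.3]]' 35
python3 -m crank '[[0,0,0,0.06,0,0,0.3],[0,0,0,0.12,-0.01,0,0.3],[0,0,0,0.18,-0.02,0,0.3],[0,0,0,0.2,-0.03,0,0.3],[0,0,0,0.2,-0.03,0,0.3],[0,0,0,0.2,-0.03,0,0.3],[0,0,0,0.2,-0.03,0,0.3],[0,0,0,0.2,-0.03,0,0.3]]' 35
python3 - <<'E'
from m import *
c=cap("top")
for t in tins(c): print(t[:-2])
go(.48,.3,.2,90)
im=c["img"]; cv2.imwrite("pics/p5.png",cv2.resize(im[162:237,333:413],None,fx=7,fy=7,interpolation=2))
E
```

```text
clock: 44.1
tool_pos: [0.5233, 0.0001, 0.1835]
ee_rot: [2.231, 2.206, 0.004]
wrist_force: [0.8, 1.1, -1.4]
gripper_width: 0.0329
grasp_force: 0.0
clock: 45.1
tool_pos: [0.4932, 0.2002, 0.1807]
ee_rot: [2.23, 2.212, -0.0]
wrist_force: [0.4, 0.4, -0.7]
gripper_width: 0.0326
grasp_force: 0.0
((np.float64(385.0), np.float64(182.0)), 0.5767, -0.1685, 68, 9, -0.2)
((np.float64(356.0), np.float64(176.0)), 0.5933, -0.0789, 63, 10, -88.3)
((np.float64(359.0), np.float64(197.0)), 0.5296, -0.0874, 65, 7, 88.6)
((np.float64(385.0), np.float64(212.0)), 0.4783, -0.1699, 66, 6, -0.1)
((np.float64(248.0), np.float64(218.0)), 0.4497, 0.2519, 55, 35, 42.2)
((np.float64(356.0), np.float64(218.0)), 0.4617, -0.0817, 65, 6, -88.4)
((np.float64(165.0), np.float64(244.0)), 0.3658, 0.4971, 71, 8, 57.8)
t 45.15 turn [-0.   0.  -0.4] shift [ 0.0995 -0.0139 -0.0193] | at [0.4931 0.2004 0.1808] F [-0.   0.1  0.9] w 0.0332 g 0.0
```

View pics/p5.png

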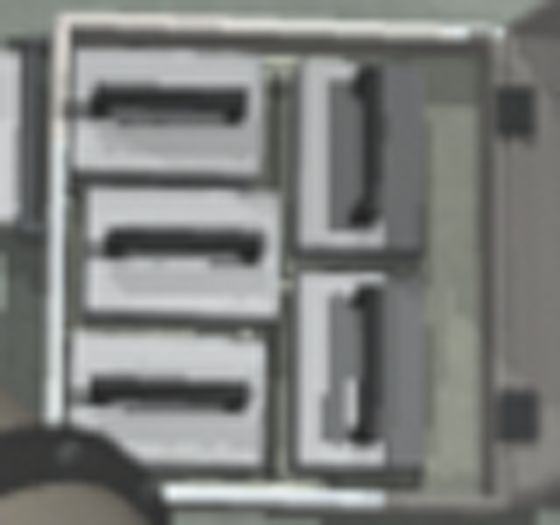

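Crop: the middle tin E (85–280) and back tins A and B sit right. D (75–262) and C (72–266) lie about 6 mm too far forward, so I regrip each and shift it back.

```bash
python3 -c "
from m import *
go(.596,-.083,.18,89.55)"
python3 -m crank '[[0,0,0,-0.05,0.02,0,0.28],[0,0,0,-0.1,0.04,0,0.28],[0,0,0,-0.15,0.06,0,0.28],[0,0,0,-0.2,0.075,0,0.28],[0,0,0,-0.25,0.09,0,0.28],[0,0,0,-0.284,0.103,0,0.28],[0,0,0,-0.284,0.103,0,0.28],[0,0,0,-0.284,0.103,0.03,0.28]]' 35
python3 -c "
from m import *
go(.596,-.083,.0605,89.55)"
```

```text
t 45.15 turn [-0.  0.  0.] shift [-0.2825  0.1051  0.0008] | at [0.4931 0.2004 0.1808] F [-0.   0.1  0.9] w 0.0332 g 0.0
clock: 46.15
tool_pos: [0.5951, -0.0835, 0.1521]
ee_rot: [2.228, 2.211, 0.003]
wrist_force: [0.8, 1.1, 0.5]
gripper_width: 0.0339
grasp_force: 0.0
t 46.15 turn [0.2 0.  0. ] shift [0.0006 0.0006 0.0916] | at [ 0.5951 -0.0835  0.1521] F [0.8 1.1 0.5] w 0.0339 g 0.0
```

```bash
python3 -m crank '[[0,0,0,0,0,0.03,0.28],[0,0,0,0,0,0.06,0.28],[0,0,0,0,0,0.091,0.28],[0,0,0,0,0,0.091,0.28],[0,0,0,0,0,0.091,1],[0,0,0,0,0,0.091,1],[0,0,0,0,0,0.091,1],[0,0,0,0,0,0.091,1]]' 35
python3 -m crank '[[0,0,0,0,0,-0.004,1],[0,0,0,0,0,-0.008,1],[0,0,0,-0.003,0,-0.008,1],[0,0,0,-0.006,0,-0.008,1],[0,0,0,-0.006,0,-0.008,1],[0,0,0,-0.006,0,-0.008,1],[0,0,0,-0.006,0,-0.004,1],[0,0,0,-0.006,0,0,1]]' 35
python3 -m crank '[[0,0,0,0,0,0,1],[0,0,0,0,0,0,0.36],[0,0,0,0,0,0,0.28],[0,0,0,0,0,-0.05,0.28],[0,0,0,0,0,-0.1,0.28],[0,0,0,0.006,-0.05,-0.1,0.28],[0,0,0,0.006,-0.1,-0.1,0.28],[0,0,0,0.006,-0.132,-0.1,0.28]]' 35
python3 -c "
from m import *
go(.4645,-.083,.0605,89.55)
c=cap('top')
for t in tins(c): print(t[:-2])"
```

```text
clock: 47.15
tool_pos: [0.5948, -0.0837, 0.0607]
ee_rot: [2.228, 2.213, 0.002]
wrist_force: [2.6, -0.8, 5.1]
gripper_width: 0.0092
grasp_force: 35.0
clock: 48.15
tool_pos: [0.595, -0.0895, 0.0601]
ee_rot: [2.228, 2.213, 0.002]
wrist_force: [6.3, -0.4, 15.8]
gripper_width: 0.0091
grasp_force: 35.0
clock: 49.15
tool_pos: [0.4597, -0.0829, 0.1597]
ee_rot: [2.229, 2.214, -0.002]
wrist_force: [-0.1, 0.2, 1.3]
gripper_width: 0.0339
grasp_force: 0.0
t 49.15 turn [-0.   0.1  0.1] shift [-0.      0.0049  0.0992] | at [ 0.4597 -0.0829  0.1597] F [-0.1  0.2  1.3] w 0.0339 g 0.0
((np.float64(350.0), np.float64(191.0)), 0.5483, -0.0605, 118, 12, 0.8)
((np.float64(351.0), np.float64(218.0)), 0.4582, -0.0621, 22, 20, -69.9)
((np.float64(294.0), np.float64(236.0)), 0.4017, 0.1091, 68, 9, -57.8)
((np.float64(164.0), np.float64(244.0)), 0.3662, 0.4978, 69, 8, 57.8)
```

```bash
python3 -m crank '[[0,0,0,0,0.003,0,0.28],[0,0,0,0,0.003,0.03,0.28],[0,0,0,0,0.003,0.07,0.28],[0,0,0,0,0.003,0.099,0.28],[0,0,0,0,0.003,0.099,0.28],[0,0,0,0,0.003,0.099,1],[0,0,0,0,0.003,0.099,1],[0,0,0,0,0.003,0.099,1]]' 35
python3 -m crank '[[0,0,0,0,0,0,1],[0,0,0,0,0,-0.008,1],[0,0,0,-0.003,0,-0.008,1],[0,0,0,-0.006,0,-0.008,1],[0,0,0,-0.006,0,-0.008,1],[0,0,0,-0.006,0,-0.008,1],[0,0,0,-0.006,0,-0.004,1],[0,0,0,-0.006,0,0,1]]' 35
python3 -m crank '[[0,0,0,0,0,0,1],[0,0,0,0,0,0,0.36],[0,0,0,0,0,0,0.28],[0,0,0,0,0,-0.05,0.28],[0,0,0,0,0,-0.1,0.28],[0,0,0,0.06,0,-0.12,0.28],[0,0,0,0.12,0,-0.12,0.28],[0,0,0,0.18,0,-0.12,0.28]]' 35
python3 -m crank '[[0,0,0,0.06,0,0,0.3],[0,0,0,0.12,0.01,0,0.3],[0,0,0,0.18,0.02,0,0.3],[0,0,0,0.2,0.03,0,0.3],[0,0,0,0.2,0.03,0,0.3],[0,0,0,0.2,0.03,0,0.3],[0,0,0,0.2,0.03,0,0.3],[0,0,0,0.2,0.03,0,0.3]]' 35
python3 - <<'E'
from m import *
c=cap("top")
for t in tins(c): print(t[:-2])
go(.48,-.3,.35,0)
im=c["img"]; cv2.imwrite("pics/p6.png",np.hstack([cv2.resize(im[162:237,333:413],None,fx=5,fy=5,interpolation=2),cv2.resize(cap("side")["img"][125:200,290:370],None,fx=5,fy=5,interpolation=2)]))
E
```

```text
clock: 50.2
tool_pos: [0.4653, -0.083, 0.0616]
ee_rot: [2.228, 2.213, 0.001]
wrist_force: [-1.9, -0.5, -1.0]
gripper_width: 0.0093
grasp_force: 35.0
clock: 51.2
tool_pos: [0.4644, -0.0888, 0.0607]
ee_rot: [-2.228, -2.214, 0.002]
wrist_force: [-18.6, 0.5, 48.5]
gripper_width: 0.0097
grasp_force: 35.0
clock: 52.2
tool_pos: [0.4663, 0.0928, 0.1813]
ee_rot: [2.229, 2.212, 0.001]
wrist_force: [0.6, 0.3, 0.0]
gripper_width: 0.0338
grasp_force: 0.0
clock: 53.2
tool_pos: [0.4976, 0.2901, 0.181]
ee_rot: [2.23, 2.212, 0.0]
wrist_force: [-0.1, -0.3, -0.3]
gripper_width: 0.033
grasp_force: 0.0
((np.float64(385.0), np.float64(182.0)), 0.5767, -0.1685, 68, 9, -0.2)
((np.float64(185.0), np.float64(185.0)), 0.5508, 0.4553, 89, 4, 54.0)
((np.float64(358.0), np.float64(177.0)), 0.591, -0.0851, 63, 10, -89.7)
((np.float64(359.0), np.float64(196.0)), 0.5297, -0.0874, 65, 7, 88.7)
((np.float64(385.0), np.float64(213.0)), 0.4783, -0.1684, 66, 6, -3.0)
((np.float64(217.0), np.float64(214.0)), 0.4528, 0.3445, 81, 48, 58.4)
((np.float64(358.0), np.float64(218.0)), 0.4618, -0.0863, 62, 6, -88.4)
((np.float64(165.0), np.float64(244.0)), 0.3665, 0.4973, 74, 10, 58.6)
t 53.25 turn [ 0.  -0.  89.6] shift [-0.5905 -0.0131 -0.1688] | at [0.4976 0.2903 0.181 ] F [-0.5  0.4 -0.6] w 0.033 g 0.0
```

View pics/p6.png

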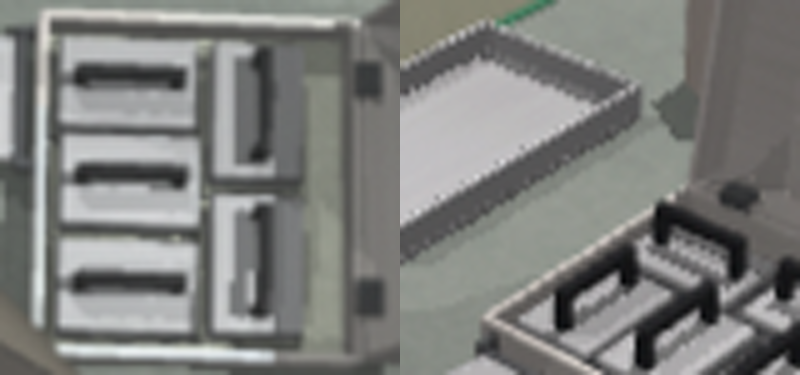

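```bash
python3 - <<'E'
from m import *
c=cap("top"); im=c["img"].astype(int).max(2)
inv=lambda P:(R.from_euler("z",-YAW).apply(P-np.r_[C,0])*1000).round(1)
for x in (347,349,367,369): print(x,im[164:236,x])
for r in (172,173,189,190,210): print(r,im[r,338:378])
f=lambda u,v:inv(onz(c,u,v,.045))
for v in range(166,234,4): print(v,f(358,v)[1],end="; ")
print()
for u in (344,346,370,372): print(u,f(u,190)[0])
E
```

```text
347 [211 167 100  81  96 158 186 190 189 189 178 162 120  91  96 152 178 185
 188 186 186 195 154  95 107 179 196 197 202 203 194 175 131 104 114 181
 204 204 204 203 206 194 132  79  91 145 193 208 204 204 204 200 159 104
  82  82 116 176 196 202 203 202 202 156  94  79 140 221 196 124  86 100]
349 [211 175 107  81  94 157 186 189 189 186 132  67  52  42  47 101 149 163
 165 172 181 188 160 103  96 174 195 197 201 200 134  62  49  40  66 154
 180 181 191 200 205 197 132  75  91 144 193 207 205 205 199 157  91  53
  43  48  94 160 179 182 190 198 203 160  97  75 122 217 219 144  90 119]
367 [180 222 159  88  80 102 165 189 190 189 171 108  57  49  45  62 141 167
 166 166 166 181 180 123  78 128 173 186 194 191 151  88  57  46  61 101
 163 183 185 185 196 208 185 122  84 127 146 189 207 208 205 195 134  70
  58  50  74 159 187 184 184 182 195 198 134  75  95 197 235 183 107 121]
369 [180 222 159  89  81 100 161 187 188 191 189 124  66  64  64  86 146 167
 167 168 165 180 183 129  80 125 173 186 187 188 163 102  61  49  54  97
 161 181 184 187 204 213 191 124  77 102 142 191 208 207 19
[... 446 characters left out ...]
28  71  76 125 174 179 177 174 173 173 172 173 174 173
 169 169 168 163 156 154 158 167 165 165 152 128 124 125 130 127 110  97
  93 117 171 185]
190 [ 69  87 173 222 153  93  82 137 193 196 196 195 195 196 195 197 196 196
 195 195 195 194 192 191 190 189 188 188 182 173 171 173 174 172 147 104
  91 115 170 185]
210 [ 99 130 201 208 111 103 127 171 193 193 192 193 194 192 190 193 192 190
 189 188 190 191 189 181 180 177 164 145 138 146 157 142 136 119  94  96
  82 124 186 200]
166 103.3; 170 90.0; 174 76.8; 178 63.7; 182 50.6; 186 37.6; 190 24.5; 194 11.6; 198 -1.3; 202 -14.2; 206 -27.0; 210 -39.8; 214 -52.6; 218 -65.2; 222 -77.9; 226 -90.5; 230 -103.1; 
344 -90.8
346 -84.5
370 -8.2
372 -1.9
```

All five tins check out from the edge profiles: front centres at x≈-46 and y≈64, 0, -67; back centres at about (36, ±49). Now I go back to the lid bar.

```bash
python3 -m crank '[[0,0,5,0,0,-0.06,0.28],[0,0,15,-0.03,0,-0.12,0.28],[0,0,25,-0.08,0,-0.16,0.28],[0,0,35,-0.14,0,-0.16,0.28],[0,0,45,-0.2,0,-0.16,0.28],[0,0,55,-0.26,0,-0.16,0.28],[0,0,65,-0.32,0,-0.16,0.28],[0,0,75,-0.38,0,-0.16,0.28]]' 15
python3 -c "
from m import *
go(.481,-.303,.335,-.5)"
```

```text
clock: 54.35
tool_pos: [0.4944, -0.091, 0.3412]
ee_rot: [3.117, 0.39, 0.001]
wrist_force: [1.5, 0.0, -0.1]
gripper_width: 0.034
grasp_force: 0.0
t 54.35 turn [ 0.  -0.  14.8] shift [-0.0653  0.2022  0.0063] | at [ 0.4944 -0.091   0.3412] F [ 1.5  0.  -0.1] w 0.034 g 0.0
```

```bash
python3 -m crank '[[0,0,8,-0.02,0.06,0,0.28],[0,0,14.8,-0.04,0.12,0,0.28],[0,0,14.8,-0.06,0.18,0,0.28],[0,0,14.8,-0.065,0.202,0,0.28],[0,0,14.8,-0.065,0.202,0,0.28],[0,0,14.8,-0.065,0.202,0,0.28],[0,0,14.8,-0.065,0.202,0,0.28],[0,0,14.8,-0.065,0.202,0,0.28]]' 15
python3 - <<'E'
from m import *
go(.481,-.303,.269,-.5)
c=cap("side")
hz=case(103,-50,45); t=1.75+np.radians(5.2); b=case(103-243*np.cos(t),-50,45+243*np.sin(t)); print(b,proj(c,b))
cv2.imwrite("pics/l2.png",cv2.resize(c["img"][60:180,340:440],None,fx=4,fy=4))
E
```

```text
clock: 55.35
tool_pos: [0.4832, -0.3, 0.3411]
ee_rot: [3.141, -0.003, 0.0]
wrist_force: [-1.3, -0.8, 0.2]
gripper_width: 0.0339
grasp_force: 0.0
t 55.35 turn [ 0.  -0.   0.4] shift [-0.0022  0.003   0.0721] | at [ 0.4832 -0.3     0.3411] F [-1.3 -0.8  0.2] w 0.0339 g 0.0
[ 0.47908361 -0.30140869  0.27919887] [405.18455316 104.81149235]
```

View pics/l2.png

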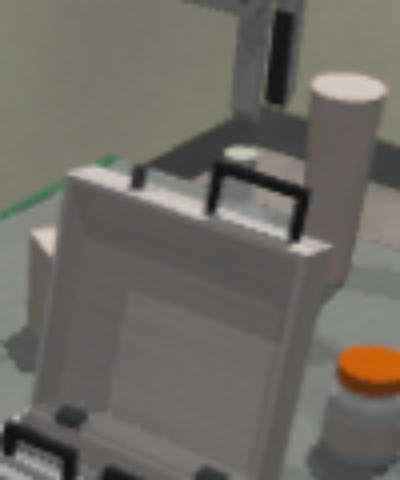

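```bash
python3 -m crank '[[0,0,0,-0.003,0.002,0.02,0.28],[0,0,0,-0.003,0.002,0.04,0.28],[0,0,0,-0.003,0.002,0.06,0.28],[0,0,0,-0.003,0.002,0.073,0.28],[0,0,0,-0.003,0.002,0.073,0.28],[0,0,0,-0.003,0.002,0.073,1],[0,0,0,-0.003,0.002,0.073,1],[0,0,0,-0.003,0.002,0.073,1]]' 15
python3 -c "
from m import *
go(.479,-.3015,.268,-.5)"
```

```text
clock: 56.4
tool_pos: [0.4802, -0.303, 0.2683]
ee_rot: [3.141, -0.005, 0.001]
wrist_force: [-0.2, -1.1, 1.7]
gripper_width: 0.0092
grasp_force: 15.0
t 56.4 turn [ 0.  -0.   0.3] shift [-0.0012 -0.0015  0.0003] | at [ 0.4802 -0.303   0.2683] F [-0.2 -1.1  1.7] w 0.0092 g 15.0
```

```bash
python3 -m crank '[[0,0,0,0,-0.024,-0.005,1],[0,0,0,0,-0.050,-0.008,1],[0,0,0,0,-0.077,-0.0085,1],[0,0,0,0,-0.103,-0.006,1],[0,0,0,0,-0.130,0,1],[0,0,0,0,-0.155,0.009,1],[0,0,0,0,-0.179,0.020,1],[0,0,0,0,-0.202,0.034,1]]' 20
python3 -m crank '[[0,0,0,0,-0.021,0.016,1],[0,0,0,0,-0.041,0.035,1],[0,0,0,0,-0.058,0.055,1],[0,0,0,0,-0.072,0.077,1],[0,0,0,0,-0.085,0.101,1],[0,0,0,0,-0.094,0.126,1],[0,0,0,0,-0.101,0.152,1],[0,0,0,0,-0.105,0.178,1]]' 20
python3 -c "
from m import *
go(.4815,.0045,.0565,-.5)"
```

```text
clock: 57.4
tool_pos: [0.4811, -0.1002, 0.2342]
ee_rot: [3.141, -0.005, 0.003]
wrist_force: [5.5, -4.6, -3.8]
gripper_width: 0.0091
grasp_force: 20.0
clock: 58.4
tool_pos: [0.4815, 0.0037, 0.0554]
ee_rot: [3.141, -0.005, 0.002]
wrist_force: [-1.9, -23.9, 40.9]
gripper_width: 0.0096
grasp_force: 20.0
t 58.4 turn [ 0.1 -0.1  0.3] shift [ 0.     -0.0008 -0.0011] | at [0.4815 0.0037 0.0554] F [ -1.9 -23.9  40.9] w 0.0096 g 20.0
```

```bash
python3 -m crank '[[0,0,0,0,0,0,0.5],[0,0,0,0,0,0,0.36],[0,0,0,0,0,-0.05,0.36],[0,0,0,0,0,-0.09,0.36],[0,0,0,0.05,-0.03,-0.09,0.36],[0,0,0,0.105,-0.065,-0.09,0.36],[0,0,0,0.105,-0.065,-0.09,0.36],[0,0,0,0.105,-0.065,-0.09,0.36]]' 10
python3 - <<'E'
from m import *
go(.5873,.069,.029,-.5)
c=cap("side"); cv2.imwrite("pics/h3.png",cv2.resize(c["img"][130:240,260:420],None,fx=4,fy=4))
E
```

```text
clock: 59.4
tool_pos: [0.5858, 0.0688, 0.146]
ee_rot: [3.141, -0.004, -0.0]
wrist_force: [-0.1, 0.1, 0.1]
gripper_width: 0.03
grasp_force: 0.0
t 59.4 turn [0.  0.  0.3] shift [ 0.0015 -0.0002  0.117 ] | at [0.5858 0.0688 0.146 ] F [-0.1  0.1  0.1] w 0.03 g 0.0
```

View pics/h3.png

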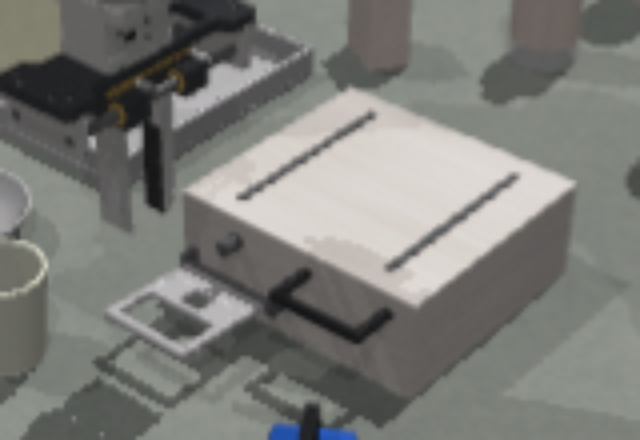

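```bash
python3 -m crank '[[0,0,0,0.001,0,0.04,0.36],[0,0,0,0.001,0,0.08,0.36],[0,0,0,0.001,0,0.105,0.36],[0,0,0,0.001,0,0.117,0.36],[0,0,0,0.001,0,0.117,0.7],[0,0,0,0.001,0,0.117,1],[0,0,0,0.001,0,0.117,1],[0,0,0,0.001,0,0.117,1]]' 8
python3 -c "
from m import *
go(.5873,.069,.029,-.5)"
```

```text
clock: 60.45
tool_pos: [0.5878, 0.0689, 0.0298]
ee_rot: [3.142, -0.005, 0.002]
wrist_force: [-0.7, 0.4, 7.2]
gripper_width: 0.0092
grasp_force: 8.0
t 60.45 turn [ 0.  -0.1  0.3] shift [-0.0005 -0.0001  0.0008] | at [0.5878 0.0689 0.0298] F [-0.7  0.4  7.2] w 0.0092 g 8.0
```

```bash
python3 -m crank '[[0,0,0,0,0.003,-0.015,1],[0,0,0,0,0.009,-0.032,1],[0,0,0,0,0.019,-0.047,1],[0,0,0,0,0.031,-0.060,1],[0,0,0,0,0.046,-0.070,1],[0,0,0,0,0.063,-0.077,1],[0,0,0,0,0.076,-0.080,1],[0,0,0,0,0.084,-0.081,1]]' 12
python3 -m crank '[[0,0,0,0,0.003,0,1],[0,0,0,0,0.005,0,1],[0,0,0,0,0.005,0,1],[0,0,0,0,0.005,0,1],[0,0,0,0,0.005,0,1],[0,0,0,0,0.005,0,1],[0,0,0,0,0.005,0,1],[0,0,0,0,0.005,0,1]]' 12
python3 -c "
from m import *
go(.586,-.0194,.109,-.5)"
```

```text
clock: 61.45
tool_pos: [0.5885, -0.0153, 0.112]
ee_rot: [-3.141, 0.005, -0.006]
wrist_force: [1.5, 2.7, 8.4]
gripper_width: 0.0096
grasp_force: 12.0
clock: 62.45
tool_pos: [0.5885, -0.0203, 0.1118]
ee_rot: [3.141, -0.005, 0.006]
wrist_force: [1.7, -0.8, 13.1]
gripper_width: 0.0095
grasp_force: 12.0
t 62.45 turn [ 0.  -0.2  0.3] shift [-0.0025 -0.0009  0.0028] | at [ 0.5885 -0.0203  0.1118] F [ 1.7 -0.8 13.1] w 0.0095 g 12.0
```

```bash
python3 -m crank '[[0,0,0,0,0.002,0.001,1],[0,0,0,0,0.004,0.001,1],[0,0,0,0,0.004,0.001,1],[0,0,0,0,0.004,0.001,1],[0,0,0,0,0.004,0.001,1],[0,0,0,0,0.004,0.001,1],[0,0,0,0,0.004,0.001,1],[0,0,0,0,0.004,0.001,1]]' 12
python3 -c "
from m import *
go(.586,-.0194,.109,-.5)"
```

```text
clock: 63.45
tool_pos: [0.5886, -0.0213, 0.1109]
ee_rot: [-3.139, 0.002, -0.006]
wrist_force: [0.7, 12.2, 13.7]
gripper_width: 0.0093
grasp_force: 12.0
t 63.45 turn [-0.1 -0.2  0.4] shift [-0.0026 -0.0019  0.0019] | at [ 0.5886 -0.0213  0.1109] F [ 0.7 12.2 13.7] w 0.0093 g 12.0
```

```bash
python3 -m crank '[[0,0,0,0,0.002,0,1],[0,0,0,0,0.002,0,1],[0,0,0,0,0.002,0,0.6],[0,0,0,0,0.002,0,0.36],[0,0,0,0,0.002,0,0.2],[0,0,0,0,0.002,-0.03,0.2],[0,0,0,0,0.002,-0.08,0.2],[0,0,0,0,0.002,-0.13,0.2]]' 12
python3 -m crank '[[0,0,0,0,-0.05,0,0.2],[0,0,0,0,-0.1,0,0.2],[0,0,0,-0.02,-0.15,0,0.2],[0,0,0,-0.04,-0.2,0,0.2],[0,0,0,-0.06,-0.25,0,0.2],[0,0,0,-0.06,-0.3,0,0.2],[0,0,0,-0.06,-0.3,0,0.2],[0,0,0,-0.06,-0.3,0,0.2]]' 12
python3 - <<'E'
from m import *
ct=cap("top"); cs=cap("side"); 
for c in(ct,cs): print([proj(c,case(-115-90*np.sin(t),55,30+90*np.cos(t))).round(1) for t in(0,.1,.2)])
a=cv2.resize(ct["img"][130:250,150:420],None,fx=2.9,fy=2.9,interpolation=2)[:, :780]
b=cv2.resize(cs["img"][140:240,240:430],None,fx=4.1,fy=4.1,interpolation=2)[:240,:780]
cv2.imwrite("pics/f.png",np.vstack([a,b[:, :a.shape[1]]] if b.shape[1]>=a.shape[1] else [a,cv2.copyMakeBorder(b,0,0,0,a.shape[1]-b.shape[1],0)]))
print(sense()["tool_pos"],sense()["wrist_force"])
E
```

```text
clock: 64.45
tool_pos: [0.5864, -0.0265, 0.24]
ee_rot: [3.141, -0.006, -0.002]
wrist_force: [0.7, -0.4, -0.4]
gripper_width: 0.0376
grasp_force: 0.0
clock: 65.45
tool_pos: [0.5279, 0.2733, 0.2385]
ee_rot: [3.141, -0.005, -0.001]
wrist_force: [-0.3, 0.5, 0.0]
gripper_width: 0.0379
grasp_force: 0.0
[array([338. , 174.2]), array([335. , 174.1]), array([332. , 174.1])]
[array([316.1, 176.2]), array([314. , 177.6]), array([311.9, 179.3])]
[0.52823337 0.2724967  0.23860045] [ 1.06672962 -0.50080302  0.15927645]
```

View pics/f.png

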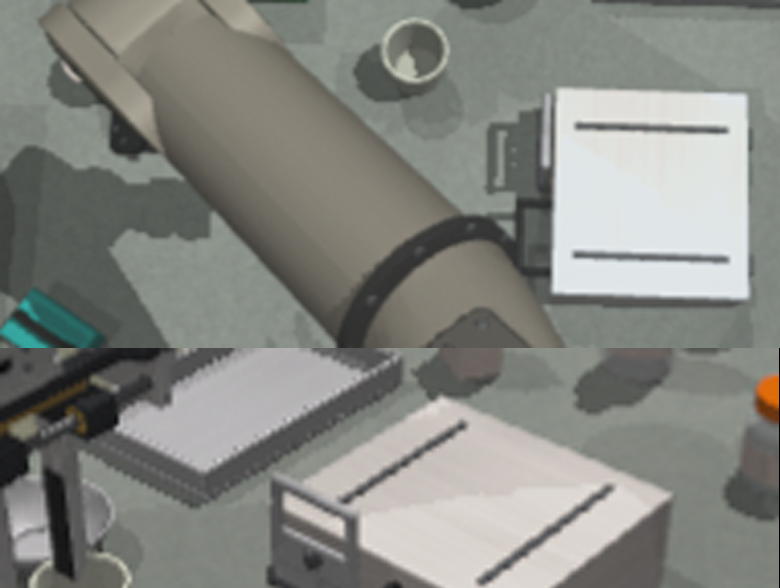

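The final view shows the lid shut and the hasp upright: its bar is at top px x≈338 and side ≈(317,176), the predicted home position. The cup stands and the arm is clear, so I hand in.

```bash
python3 -c "
from station import job_done
print(job_done())"
```

```text
the job is handed in; nothing more can be done
None
```

I handed the job in at about 65 s; no verdict came back. All five steel tins are packed upright in their outlines, about 2 mm or less off centre by the last pictures before the lid closed. The lid is shut and the hasp is home over the catch; the blue and turquoise tins were left where they stood, and I saw nothing knocked over, though the arm partly hid the carton in the last picture.

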